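# Set out the paint from the box behind the tins

### The arm

A 6-joint arm with a two-finger parallel gripper is mounted at the origin on the work surface. World frame = base frame: x ahead of the robot, y to its left, z up, the work surface at z = 0. Lengths are in m, angles in rad, forces in N, time in s.
With the tool pointing down it reaches from about 0.375 to 0.9 m from the base axis. Payload 3.1 kg.
Tool frame: the origin (TCP) lies at the very end of the fingers, on their centre line; the grasp point (between the pads) lies 19 mm behind it; z points along the fingers, y is the direction in which the jaws open and shut (so a half turn about z gives the same grasp; the last joint's range is limited). The gripper opens to 87 mm and grips with 3 to 60 N. Pads are 19 mm wide; open, the fingers measure 117 mm over their backs; the gripper's body (75 mm by 190 mm) begins 51 mm behind the grasp point.
Start: joints at [1.081, 0.527, 1.433, -0, 1.181, -0.178], TCP at [0.192, 0.595, 0.223] pointing down, gripper open.
Joint ranges: [-3.08, 3.08], [-0.75, 2.2], [0.22, 2.44], [-1.43, 4.57], [0, 2.65], [-2.85, 2.85]. Speed limits (rad/s): [2.79, 2.79, 3.14, 3.14, 3.14, 3.14].

### API

Orientations are given as a unit quaternion [x, y, z, w].
In Python, from rig import robot gives the robot as it stands. The module is installed in compiled form; this text tells all that it offers.
- The arm moves only by the tool send_rows, never from a script. Its argument "deltas" is a list of rows, each an object of numbers: "tx", "ty", "tz": the shift along the tool's x, y, z in cm; "rx", "ry", "rz": the turn, a rotation vector about the tool's x, y, z in rad. A call has 1 to 5 rows; each row is the pose to reach, as a shift and turn from the pose commanded when the call began, along the tool's axes at that moment; what a row does not reach only later rows make up. A row lasts 1/12 s, in which the tool goes at most 41.7 mm and 7.16 degrees, less where a joint would pass 70% of its speed; a pose out of reach is approached as far as the arm can. A call with a gripper value outside its range is refused whole. "claw" is the finger opening in cm, from 0 to 8.7, set as the call begins (left out, the last holds). The fingers move at their own pace and stop on an object; "squeeze" is the grip in N (left out, the last holds). Time passes only in rows, so rows that repeat a pose let the fingers close. It gives the time, the measured TCP pose, the force and the opening at its end, in the units of the state.
- robot.get_obs(): the state, without advancing time (a new reading comes with each control period).
- robot.camera(name): name is "side" or "top" or "wrist"; returns a dict with "color" (400x640x3 uint8, red, green, blue), "z_map" (400x640 float32, m along the optical axis (not along the pixel's ray), 0 where there is no reading), "intrinsics" (3x3 intrinsics, pixels), "R" (3x3) and "t" (3): a world point X has camera coordinates R X + t; the wrist camera has in their place "tool_from_camera" (4x4, takes a point from camera to tool coordinates, whose origin is the TCP and whose axes are the flange's). Camera axes: x right, y down, z forward; pixel columns grow to the right and rows downward; lengths in m; the calibration is good to about 2 mm. A picture is of the moment at which its call begins: read the wrist's pose just before it.
- robot.hand_in(): hands the job in, once; it reports no verdict.
Trained networks look in the newest picture that a camera, given by its name, has taken for a name from the list of things; names that differ only in an ending like _2 or _b are one class to them, and where a whole thing is asked for, a point or a joint stands for the part that bears it (a point fixed in the world has none). Each returns a list of dicts, best first, with "p" (0 to 1); they miss things now and then, are a little off and sometimes report something else, mostly with a low value. They report only what shows in the picture. A call takes as long as a camera call.
- robot.outline_of(label, camera): "pixels" (400x640 bool, what is visible of it) and "xy" ([column, row] in pixels, amid what is visible of it).
- robot.tip_of(label, camera): "xy" ([column, row] in pixels: a listed point, or the origin of a listed thing).
The state is a dict: "time": time; "q": joint angles; "joint_velocities": joint speeds; "joint_torque": joint torques, N m; "position": TCP position; "tool_rot": TCP orientation; "ft_force": force on the tool from outside, world axes, zero at the start; "moment": the same for the moment, N m; "grip_width": finger opening in m.
Only numpy, scipy, OpenCV 4.12 (cv2) and the standard library are available. Lean on these libraries where they do the work, as an engineer would, in place of code of your own. Each camera call takes 0.05 s, during which the arm holds its last target.

### The job

Get the paint out: stand the one or two tins in front aside, draw the wooden paint box out from under the bench shelf by its knob, stand both paint pots upright on the cutting mat, and lift the loose cap off each pot and lay the caps right way up (as they sat on the pots), side by side, flat in the small wooden tray. Then push the empty box fully home under the shelf against the back rail and stand every tin back upright on the bench close in front of the box. Never tip a pot over, and leave the carton, the toy figure and the brush jar where they are.

Things in the scene. Friction and masses are not known exactly. Their poses are not given: they have to be found in the camera images.
- riser: Low fixed plywood bench shelf, 180 mm deep, 495 wide; board 100 to 118 mm above the bench. Origin on the bench below the middle of its front edge; x runs from front to back, y left, z up. Upright panels 15 mm thick at y = -240, 0, +240 mm make two bays 225 mm wide, centred at y = +120 and -120, open to the front. A 30 mm high back rail (front face at x = 170 mm) stops the boxes.
- paintbox: Loose open wooden box in one bay, 0.6 kg, 205 mm deep (x), 200 wide (y), 50 high, walls and floor 8 mm. Origin at the centre of its underside; x points into the bay, front face at x = -102.5 mm; pots stand in the front compartment, x = -94.5 to 21.5. It slides on the bench. Fully home, its origin is at x = 67.5 mm in the riser's frame and its front 35 mm out in front of the shelf, pots under it.
- knob (a point): Middle of the round wooden knob on the paint box's front, 30 mm in diameter, its axis along the box's x, 30 mm above the bench, 25 mm in front of the front face; the head is 22 mm long and its tip is 36 mm in front of the face. It can be pinched from above across the box's y. Axes as the box.
- captray: Fixed shallow wooden tray for caps, 150 mm (x) by 120 mm (y), 18 mm high, walls and floor 5 mm thick. Origin at the centre of its underside, z up.
- mat: Fixed green cutting mat, 180 mm (x) by 150 mm (y), 3 mm thick, flat on the bench. Origin at the centre of its underside, z up.
- carton: Closed cardboard carton in the other bay of the shelf, 205 by 200 mm, 60 mm high, 0.8 kg. Bystander. Origin at the centre of its underside.
- figure: White toy figure 150 mm high on a 56 mm square wooden block, loose on the bench. Bystander. Origin at the centre of its underside.
- brushjar: Glass jar 64 mm in diameter and 85 mm high, with brushes standing in it up to about 190 mm, loose on the bench. Bystander. Origin at the centre of its underside.
- tin1: Squat round steel tin (putty) with a paper band and a flat lid, 64 mm in diameter, straight-sided to 55 mm, 58 mm high, about 0.3 kg, loose, standing on the bench in front of the paint box at the start. May be absent. Origin at the centre of its underside, z up.
- tin2: Squat round steel tin (putty) with a paper band and a flat lid, 64 mm in diameter, straight-sided to 55 mm, 58 mm high, about 0.3 kg, loose, standing on the bench in front of the paint box at the start. May be absent. Origin at the centre of its underside, z up.
- pot1: Amber glass paint pot: round body 46 mm in diameter and 44 mm high with a flat shoulder, then a neck 28 mm in diameter up to 58 mm. 0.12 kg, loose; at first in the paint box's front compartment, pots side by side across the box, centres at least 50 mm apart. Origin at the centre of its underside, z up.
- cap1: Black plastic cap of pot1, 40 mm outside diameter, 22 mm high, hollow below (34 mm bore, 17 mm deep). It lies loosely over the neck, its rim resting on the shoulder, 44 mm above the pot's origin; it lifts straight off. Origin at the centre of its open underside, z up towards its closed top.
- pot2: Amber glass paint pot: round body 46 mm in diameter and 44 mm high with a flat shoulder, then a neck 28 mm in diameter up to 58 mm. 0.12 kg, loose; at first in the paint box's front compartment, pots side by side across the box, centres at least 50 mm apart. Origin at the centre of its underside, z up.
- cap2: Black plastic cap of pot2, 40 mm outside diameter, 22 mm high, hollow below (34 mm bore, 17 mm deep). It lies loosely over the neck, its rim resting on the shoulder, 44 mm above the pot's origin; it lifts straight off. Origin at the centre of its open underside, z up towards its closed top.

How it is judged:
By the outcome, as a careful person would: the job done as asked, in the order asked, and still so for the second after the job is handed in, with the robot touching nothing.
Of tin1, tin2 only 1 to 2 are there at a start; the rules pass over those that are not, and their reading is None.
At some moment in a run one of tin1, tin2 may be knocked a few centimetres aside while the robot is not near it.
It also fails if it takes over 210 s, if anything falls off the work surface, if the arm or the gripper's body presses on something with over 40 N, if the wrist force passes 120 N, or if a joint passes its speed limit or range.

## Working session

There is one attempt and no reset: what is moved stays moved. The work goes in short steps, Python scripts to look and compute and a tool call to move; the robot and the scene stay as the last step left them, time stands still between calls to the robot, and variables do not carry over. Pictures are saved under pics/ and viewed, and the job is handed in when it is done.

Besides the shell and the picture viewer there is one more tool, called after "Call:" as name(argument=value, ...), one argument or row to a line, values as JSON. send_rows: Moves the arm, as the interface text tells. Its arguments: {"type":"object","properties":{"deltas":{"type":"array","items":{"type":"object","properties":{"tx":{"type":"number"},"ty":{"type":"number"},"tz":{"type":"number"},"rx":{"type":"number"},"ry":{"type":"number"},"rz":{"type":"number"}}}},"claw":{"type":"number"},"squeeze":{"type":"number"}},"required":["deltas"]}

```bash
mkdir -p pics; cat > h.py <<'E'
import numpy as np, cv2
from rig import robot
from scipy.spatial.transform import Rotation as Rn
def save(c,name):
    cv2.imwrite('pics/'+name+'.png',c['color'][:,:,::-1])
def world(c,obs=None):
    K=c['intrinsics'];z=c['z_map'];v,u=np.mgrid[0:400,0:640]
    P=np.stack([(u-K[0,2])/K[0,0]*z,(v-K[1,2])/K[1,1]*z,z],-1)
    if 'R' in c: W=(P-c['t'])@c['R']
    else:
        T=c['tool_from_camera'];Q=P@T[:3,:3].T+T[:3,3]
        R=Rn.from_quat(obs['tool_rot']).as_matrix();W=Q@R.T+obs['position']
    W[z<=0]=np.nan
    return W
E
python3 - <<'E'
from h import *
o=robot.get_obs();print({k:np.round(v,3) for k,v in o.items()})
for n in ['side','top','wrist']:
    o=robot.get_obs();c=robot.camera(n);save(c,n+'0');W=world(c,o)
    np.save('/tmp/'+n+'.npy',W)
    print(n,c.get('R'),c.get('t'),c.get('tool_from_camera'))
    if n=='wrist':continue
    for l in ['riser','paintbox','knob','captray','mat','carton','figure','brushjar','tin1','pot1','cap1']:
        for d in robot.outline_of(l,n):
            m=d['pixels']&np.isfinite(W[...,0])
            if m.sum()<5: continue
            w=W[m];print(l,round(d['p'],2),np.round(d['xy']),m.sum(),'med',np.round(np.median(w,0),3),'lo',np.round(np.percentile(w,2,0),3),'hi',np.round(np.percentile(w,98,0),3))
E
```

```text
{'time': np.float64(0.0), 'q': array([ 1.08 ,  0.528,  1.434, -0.   ,  1.181, -0.178]), 'joint_velocities': array([ 0.001, -0.001, -0.003, -0.   ,  0.001,  0.   ]), 'joint_torque': array([  0.   , -44.003, -17.659,   0.063,   0.058,  -0.   ]), 'position': array([0.191, 0.594, 0.222]), 'tool_rot': array([ 0.155,  0.988, -0.001, -0.   ]), 'ft_force': array([0.04 , 0.813, 0.088]), 'moment': array([-0.049,  0.019, -0.013]), 'grip_width': np.float64(0.087)}
side [[-0.99991448 -0.00231045  0.01287235]
 [-0.0108042   0.70055091 -0.71352064]
 [-0.00736918 -0.71359869 -0.70051596]] [0.61120971 0.03383126 1.37474199] None
riser 0.66 [275. 204.] 10556 med [0.708 0.12  0.117] lo [ 0.617 -0.227  0.009] hi [0.799 0.254 0.141]
riser 0.17 [341. 160.] 489 med [ 0.52 -0.15  0.05] lo [ 0.489 -0.194  0.002] hi [ 0.549 -0.136  0.061]
paintbox 0.94 [315. 170.] 607 med [ 0.605 -0.124  0.032] lo [ 0.565 -0.219  0.004] hi [ 0.627 -0.022  0.052]
knob 0.81 [311. 169.] 539 med [ 0.605 -0.123  0.032] lo [ 0.565 -0.219  0.004] hi [ 0.624 -0.021  0.052]
knob 0.61 [353. 126.] 1361 med [ 0.476 -0.381  0.003] lo [ 0.
[... 2215 characters left out ...]
ushjar 0.3 [312. 157.] 17463 med [0.705 0.005 0.117] lo [ 0.615 -0.235  0.103] hi [0.8   0.241 0.14 ]
tin1 0.75 [386. 247.] 735 med [ 0.514 -0.166  0.056] lo [ 0.485 -0.199 -0.002] hi [ 0.549 -0.137  0.06 ]
pot1 0.46 [344. 200.] 76 med [ 0.63  -0.067  0.039] lo [ 0.627 -0.087  0.011] hi [ 0.638 -0.051  0.052]
cap1 0.59 [385. 247.] 754 med [ 0.513 -0.165  0.056] lo [ 0.485 -0.203 -0.002] hi [ 0.544 -0.137  0.06 ]
wrist None None [[ 9.06051316e-04 -9.64309267e-01 -2.64776920e-01  7.35453128e-02]
 [ 9.99999589e-01  8.67545155e-04  2.62368454e-04 -6.25747516e-05]
 [-2.32983968e-05 -2.64777049e-01  9.64309657e-01 -1.62090202e-01]
 [ 0.00000000e+00  0.00000000e+00  0.00000000e+00  1.00000000e+00]]
```

View pics/top0.png

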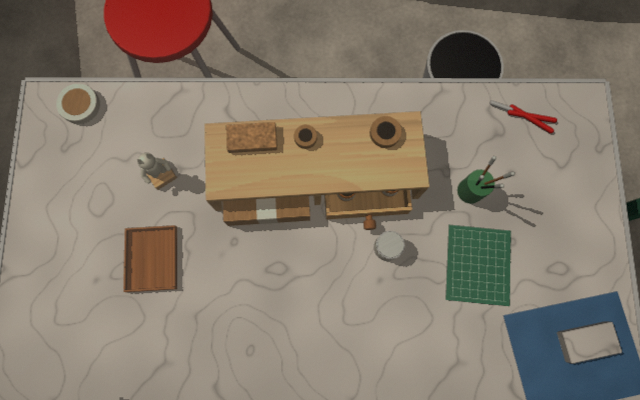

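View pics/side0.png

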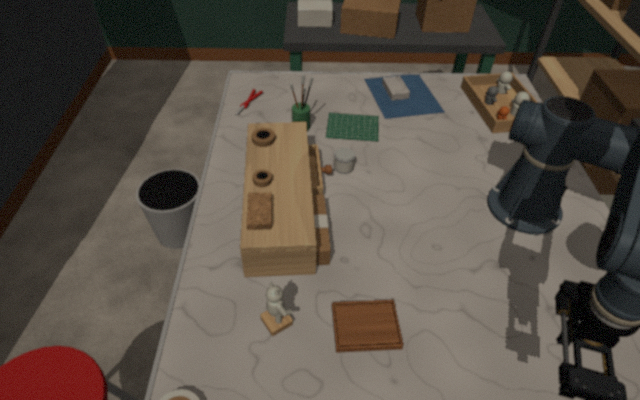

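View pics/wrist0.png

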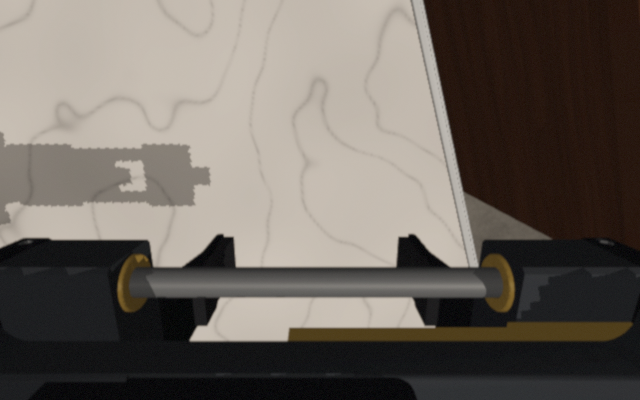

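```bash
python3 - <<'E'
from h import *
for n in ['top','side']:
    W=np.load('/tmp/%s.npy'%n);x,y,z=W[...,0],W[...,1],W[...,2]
    def rect(m,l):
        p=W[m][:,:2].astype(np.float32); r=cv2.minAreaRect(p*1000); print(n,l,m.sum(),np.round(r[0],1),np.round(r[1],1),round(r[2],2),'z',np.median(W[m][:,2]).round(4))
    k=lambda m:cv2.morphologyEx(m.astype(np.uint8),cv2.MORPH_OPEN,np.ones((3,3)))>0
    rect(k((z>.113)&(z<.122)&(x>.5)&(x<.85)&(abs(y)<.3)),'riser')
    rect((z>.053)&(z<.064)&(x>.45)&(x<.57)&(y>-.22)&(y<-.11),'tin')
    rect(k((z>.001)&(z<.006)&(x>.37)&(x<.6)&(y>-.48)&(y<-.29)),'mat')
    rect((z>.012)&(z<.024)&(x>.38)&(x<.6)&(y>.3)&(y<.48),'tray')
    m=(z>.044)&(z<.055)&(x>.55)&(x<.63)&(y>-.24)&(y<-.01); rect(m,'boxfrontwall')
    p=W[m]; 
    print(np.polyfit(p[:,1],p[:,0],1))
    m=(z>.02)&(z<.05)&(x>.54)&(x<.592)&(y>-.2)&(y<-.05);print('knob',m.sum(),np.round(np.median(W[m],0),4),np.round(np.percentile(W[m],[2,98],axis=0),3))
    m=(z>.05)&(z<.07)&(x>.55)&(x<.62)&(y>.01)&(y<.24); rect(m,'carton')
    rect((z>.01)&(z<.3)&(x>.6)&(x<.75)&(y>.32)&(y<.45),'figure')
    rect((z>.01)&(z<.09)&(x>.58)&(x<.72)&(y>-.43)&(y<-.31),'jar')
E
```

```text
top riser 13311 [710.7   3.8] [180.9 495.2] 3.55 z 0.1166
top tin 561 [ 515.1 -167.5] [62.  62.8] 88.1 z 0.0566
top mat 323 [ 467.  -388.8] [129.4 171.7] 79.87 z 0.0028
top tray 520 [489.8 391.8] [150.6 123.3] 3.31 z 0.0159
top boxfrontwall 422 [ 594.4 -121. ] [201.3  69.3] 89.35 z 0.0485
[-0.02655958  0.59590479]
knob 255 [ 0.5787 -0.1169  0.039 ] [[ 0.555 -0.138  0.022]
 [ 0.592 -0.053  0.049]]
top carton 1694 [597. 127.] [ 49.4 220.1] 2.44 z 0.0586
top figure 864 [690.  377.6] [54.  68.3] 48.17 z 0.0737
top jar 777 [ 653.7 -374.6] [63.7 61.5] 61.51 z 0.0817
side riser 6698 [712.7   2.8] [180.2 499.5] 3.65 z 0.1176
side tin 221 [ 518.4 -168.4] [64.5 62.1] 23.25 z 0.0574
side mat 307 [ 480.9 -382.8] [153.1 158.9] 78.82 z 0.0033
side tray 583 [491.1 390.4] [150.7 124. ] 3.83 z 0.0166
side boxfrontwall 185 [ 591.5 -124.7] [ 64.1 206.1] 2.26 z 0.0489
[-0.05401362  0.5931604 ]
knob 122 [ 0.5685 -0.1207  0.0368] [[ 0.54  -0.163  0.022]
 [ 0.59  -0.071  0.049]]
side carton 754 [593.9 117.6] [ 35.2 202.1] 3.35 z 0.0596
side figure 961 [695.9 383.8] [57.2 62.2] 32.38 z 0.0702
side jar 342 [ 658.9 -375.5] [61.1 69.5] 3.28 z 0.0752
```

```bash
cat >> h.py <<'E'
def go(*tg):
    """tg: (x,y,z,yaw) world targets; prints shift in tool cm"""
    o=robot.get_obs();R=Rn.from_quat(o['tool_rot']).as_matrix()
    ty=R[:,1];print('t',round(float(o['time']),2),'pos',np.round(o['position'],4),'yaw',round(float(np.arctan2(-ty[0],ty[1])),3),'w',round(float(o['grip_width']),4),'f',np.round(o['ft_force'],1))
    for x,y,z,yaw in tg:
        d=R.T@(np.array([x,y,z])-o['position'])*100
        Rt=np.array([[-np.cos(yaw),-np.sin(yaw),0],[-np.sin(yaw),np.cos(yaw),0],[0,0,-1]])
        r=Rn.from_matrix(R.T@Rt).as_rotvec()
        print('t',np.round(d,2),'r',np.round(r,3))
E
python3 -c "
from h import *
go((.42,.3,.22,-.2),(.5,-.0,.2,.06),(.516,-.168,.15,.062))"
```

```text
t 1.25 pos [0.1917 0.5949 0.2226] yaw -0.312 w 0.0871 f [ 0.1 -0.6  0.3]
t [-30.77 -21.06   0.26] r [ 0.     0.    -0.112]
t [-47.59 -47.16   2.25] r [ 0.     0.    -0.372]
t [-54.27 -62.66   7.25] r [ 0.     0.    -0.374]
```

Call:
send_rows(
  deltas=[
    {"tx": -30.8,"ty": -21.1,"tz": 0.3,"rz": -0.37},
    {"tx": -30.8,"ty": -21.1,"tz": 0.3,"rz": -0.37},
    {"tx": -30.8,"ty": -21.1,"tz": 0.3,"rz": -0.37},
    {"tx": -30.8,"ty": -21.1,"tz": 0.3,"rz": -0.37},
    {"tx": -30.8,"ty": -21.1,"tz": 0.3,"rz": -0.37},
  ],
)

```text
schema error: expected keys tx, ty, tz, rx, ry, rz
```

```bash
python3 -c "
from h import *
go((.5,-.0,.2,.06),(.516,-.168,.15,.062))"
```

```text
t 1.25 pos [0.1917 0.5949 0.2226] yaw -0.312 w 0.0871 f [ 0.1 -0.6  0.3]
t [-47.59 -47.16   2.25] r [ 0.     0.    -0.372]
t [-54.27 -62.66   7.25] r [ 0.     0.    -0.374]
```

Call:
send_rows(
  deltas=[
    {"tx": -30.8,"ty": -21.1,"tz": 0.3,"rx": 0,"ry": 0,"rz": -0.37},
    {"tx": -30.8,"ty": -21.1,"tz": 0.3,"rx": 0,"ry": 0,"rz": -0.37},
    {"tx": -30.8,"ty": -21.1,"tz": 0.3,"rx": 0,"ry": 0,"rz": -0.37},
    {"tx": -30.8,"ty": -21.1,"tz": 0.3,"rx": 0,"ry": 0,"rz": -0.37},
    {"tx": -30.8,"ty": -21.1,"tz": 0.3,"rx": 0,"ry": 0,"rz": -0.37},
  ],
)

```text
time: 1.67
position: [0.3163, 0.4336, 0.2211]
tool_rot: [-0.03, 1.0, 0.0, 0.0]
ft_force: [0.4, 0.3, 0.5]
grip_width: 0.087
```

```bash
python3 -c "
from h import *
go((.42,.3,.22,.062),(.516,-.1,.2,.062))"
```

```text
t 1.67 pos [0.3163 0.4336 0.2211] yaw 0.06 w 0.087 f [0.4 0.3 0.5]
t [ -9.55 -13.96   0.11] r [ 0.     0.    -0.002]
t [-16.74 -54.46   2.1 ] r [ 0.     0.    -0.002]
```

Call:
send_rows(
  deltas=[
    {"tx": -10,"ty": -14,"tz": 0.1,"rx": 0,"ry": 0,"rz": 0},
    {"tx": -10,"ty": -14,"tz": 0.1,"rx": 0,"ry": 0,"rz": 0},
    {"tx": -10,"ty": -14,"tz": 0.1,"rx": 0,"ry": 0,"rz": 0},
    {"tx": -10,"ty": -14,"tz": 0.1,"rx": 0,"ry": 0,"rz": 0},
    {"tx": -16.7,"ty": -50,"tz": 2,"rx": 0,"ry": 0,"rz": 0},
  ],
)

```text
time: 2.08
position: [0.4353, 0.2641, 0.2188]
tool_rot: [-0.029, 1.0, 0.001, 0.003]
ft_force: [1.0, 0.4, -0.1]
grip_width: 0.087
```

```bash
python3 -c "
from h import *
go((.516,-.168,.11,.062))"
```

```text
t 2.08 pos [0.4353 0.2641 0.2188] yaw 0.058 w 0.087 f [ 1.   0.4 -0.1]
t [ -5.49 -43.63  10.84] r [ 0.002  0.007 -0.004]
```

Call:
send_rows(
  deltas=[
    {"tx": -5.5,"ty": -43.6,"tz": 4,"rx": 0,"ry": 0,"rz": 0},
    {"tx": -5.5,"ty": -43.6,"tz": 4,"rx": 0,"ry": 0,"rz": 0},
    {"tx": -5.5,"ty": -43.6,"tz": 4,"rx": 0,"ry": 0,"rz": 0},
    {"tx": -5.5,"ty": -43.6,"tz": 4,"rx": 0,"ry": 0,"rz": 0},
    {"tx": -5.5,"ty": -43.6,"tz": 4,"rx": 0,"ry": 0,"rz": 0},
  ],
)

```text
time: 2.5
position: [0.4685, 0.0589, 0.1991]
tool_rot: [-0.029, 1.0, -0.0, 0.0]
ft_force: [0.4, -0.1, -0.7]
grip_width: 0.0869
```

```bash
python3 -c "
from h import *
go((.516,-.168,.11,.062))"
```

```text
t 2.5 pos [0.4685 0.0589 0.1991] yaw 0.058 w 0.0869 f [ 0.4 -0.1 -0.7]
t [ -3.41 -22.92   8.92] r [-0.     0.001 -0.004]
```

Call:
send_rows(
  deltas=[
    {"tx": -3.4,"ty": -22.9,"tz": 7,"rx": 0,"ry": 0,"rz": 0},
    {"tx": -3.4,"ty": -22.9,"tz": 7,"rx": 0,"ry": 0,"rz": 0},
    {"tx": -3.4,"ty": -22.9,"tz": 7,"rx": 0,"ry": 0,"rz": 0},
    {"tx": -3.4,"ty": -22.9,"tz": 7,"rx": 0,"ry": 0,"rz": 0},
    {"tx": -3.4,"ty": -22.9,"tz": 7,"rx": 0,"ry": 0,"rz": 0},
  ],
)

```text
time: 2.92
position: [0.5093, -0.1366, 0.1383]
tool_rot: [-0.029, 1.0, -0.0, 0.0]
ft_force: [1.5, 1.3, 0.4]
grip_width: 0.0871
```

```bash
cat >> h.py <<'E'
def look(n,name,labels=()):
    o=robot.get_obs();c=robot.camera(n);save(c,name);W=world(c,o)
    for l in labels:
        for d in robot.outline_of(l,n)[:3]:
            m=d['pixels']&np.isfinite(W[...,0])
            if m.sum()<5: continue
            w=W[m];print(l,round(d['p'],2),np.round(d['xy']),m.sum(),'med',np.round(np.median(w,0),3),'lo',np.round(np.percentile(w,2,0),3),'hi',np.round(np.percentile(w,98,0),3))
    return W
def circ(W,zlo,zhi,box):
    x,y,z=W[...,0],W[...,1],W[...,2]
    m=(z>zlo)&(z<zhi)&(x>box[0])&(x<box[1])&(y>box[2])&(y<box[3])
    p=(W[m][:,:2]*1000).astype(np.float32)
    if len(p)<5: print('none',len(p));return
    (c,r)=cv2.minEnclosingCircle(p);b=cv2.minAreaRect(p)
    print('n',len(p),'circ',np.round(c,1),round(r,1),'rect',np.round(b[0],1),np.round(b[1],1),round(b[2],1),'z',np.round(np.median(W[m][:,2]),4))
E
python3 -c "
from h import *
W=look('wrist','w1')
circ(W,.053,.064,(.45,.57,-.25,-.1))
go((.516,-.168,.016,.062))"
```

```text
n 4982 circ [ 516.2 -168.4] 32.5 rect [ 516.  -168.4] [64.2 64.2] 3.4 z 0.0577
t 2.97 pos [ 0.5122 -0.1444  0.1367] yaw 0.054 w 0.087 f [ 2.6 -4.8 -0.6]
t [-0.21 -2.3  12.09] r [-0.006  0.004 -0.008]
```

View pics/w1.png

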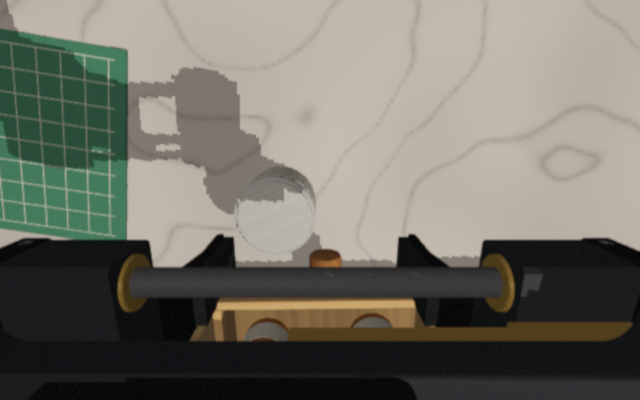

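Call:
send_rows(
  deltas=[
    {"tx": 0,"ty": 0,"tz": 0,"rx": 0,"ry": 0,"rz": 0},
    {"tx": 0,"ty": 0,"tz": 0,"rx": 0,"ry": 0,"rz": 0},
  ],
)

```text
time: 3.13
position: [0.5086, -0.1348, 0.1383]
tool_rot: [-0.028, 1.0, 0.001, -0.001]
ft_force: [-0.2, 0.4, 1.1]
grip_width: 0.0867
```

```bash
python3 -c "
from h import *
go((.516,-.1684,.08,.062),(.516,-.1684,.016,.062))"
```

```text
t 3.13 pos [ 0.5086 -0.1348  0.1383] yaw 0.056 w 0.0867 f [-0.2  0.4  1.1]
t [-0.56 -3.41  5.82] r [ 0.001 -0.001 -0.006]
t [-0.56 -3.41 12.22] r [ 0.001 -0.001 -0.006]
```

Call:
send_rows(
  deltas=[
    {"tx": -0.6,"ty": -3.4,"tz": 2,"rx": 0,"ry": 0,"rz": 0},
    {"tx": -0.6,"ty": -3.4,"tz": 5.8,"rx": 0,"ry": 0,"rz": 0},
    {"tx": -0.6,"ty": -3.4,"tz": 9,"rx": 0,"ry": 0,"rz": 0},
    {"tx": -0.6,"ty": -3.4,"tz": 12.1,"rx": 0,"ry": 0,"rz": 0},
    {"tx": -0.6,"ty": -3.4,"tz": 12.1,"rx": 0,"ry": 0,"rz": 0},
  ],
)

```text
time: 3.55
position: [0.5132, -0.1642, 0.0132]
tool_rot: [-0.03, 1.0, 0.003, -0.005]
ft_force: [-1.3, 1.3, -0.6]
grip_width: 0.0872
```

Call:
send_rows(
  deltas=[
    {"tx": 0,"ty": 0,"tz": 0,"rx": 0,"ry": 0,"rz": 0},
    {"tx": 0,"ty": 0,"tz": 0,"rx": 0,"ry": 0,"rz": 0},
    {"tx": 0,"ty": 0,"tz": 0,"rx": 0,"ry": 0,"rz": 0},
    {"tx": 0,"ty": 0,"tz": 0,"rx": 0,"ry": 0,"rz": 0},
    {"tx": 0,"ty": 0,"tz": 0,"rx": 0,"ry": 0,"rz": 0},
  ],
  claw=5.5,
  squeeze=15,
)

```text
time: 3.97
position: [0.5183, -0.1684, 0.0197]
tool_rot: [-0.029, 1.0, -0.001, 0.002]
ft_force: [-0.2, 0.7, 6.1]
grip_width: 0.0637
```

```bash
python3 -c "
from h import *
go((.516,-.1684,.08,.062),(.5,.12,.04,.062))"
```

```text
t 3.97 pos [ 0.5183 -0.1684  0.0197] yaw 0.059 w 0.0637 f [-0.2  0.7  6.1]
t [ 0.21  0.   -6.03] r [-0.002  0.003 -0.003]
t [ 0.13 28.9  -2.09] r [-0.002  0.003 -0.003]
```

Call:
send_rows(
  deltas=[
    {"tx": 0,"ty": 0,"tz": -3,"rx": 0,"ry": 0,"rz": 0},
    {"tx": 1.5,"ty": 3,"tz": -4,"rx": 0,"ry": 0,"rz": 0},
    {"tx": 2,"ty": 7,"tz": -4,"rx": 0,"ry": 0,"rz": 0},
    {"tx": 2,"ty": 11,"tz": -4,"rx": 0,"ry": 0,"rz": 0},
    {"tx": 2,"ty": 15,"tz": -4,"rx": 0,"ry": 0,"rz": 0},
  ],
)

```text
time: 4.38
position: [0.4874, -0.0184, 0.0584]
tool_rot: [-0.028, 1.0, 0.0, 0.0]
ft_force: [1.6, 0.4, -3.4]
grip_width: 0.0637
```

Call:
send_rows(
  deltas=[
    {"tx": 0,"ty": 4,"tz": 0,"rx": 0,"ry": 0,"rz": 0},
    {"tx": 0,"ty": 8,"tz": 0,"rx": 0,"ry": 0,"rz": 0},
    {"tx": 0,"ty": 11,"tz": 0,"rx": 0,"ry": 0,"rz": 0},
    {"tx": 0,"ty": 13,"tz": 0,"rx": 0,"ry": 0,"rz": 0},
    {"tx": 0,"ty": 13,"tz": 0,"rx": 0,"ry": 0,"rz": 0},
  ],
)

```text
time: 4.8
position: [0.4795, 0.1141, 0.0581]
tool_rot: [-0.031, 1.0, 0.0, -0.0]
ft_force: [0.2, -0.4, -4.3]
grip_width: 0.0635
```

```bash
python3 -c "
from h import *
go((.49,.115,.0195,.062))"
```

```text
t 4.8 pos [0.4795 0.1141 0.0581] yaw 0.063 w 0.0635 f [ 0.2 -0.4 -4.3]
t [-1.06  0.02  3.86] r [ 0.001 -0.     0.001]
```

Call:
send_rows(
  deltas=[
    {"tx": 0,"ty": 0,"tz": 2,"rx": 0,"ry": 0,"rz": 0},
    {"tx": 0,"ty": 0,"tz": 3.4,"rx": 0,"ry": 0,"rz": 0},
    {"tx": 0,"ty": 0,"tz": 3.7,"rx": 0,"ry": 0,"rz": 0},
    {"tx": 0,"ty": 0,"tz": 3.9,"rx": 0,"ry": 0,"rz": 0},
    {"tx": 0,"ty": 0,"tz": 3.9,"rx": 0,"ry": 0,"rz": 0},
  ],
)

```text
time: 5.22
position: [0.4799, 0.1101, 0.0196]
tool_rot: [-0.029, 1.0, 0.0, -0.001]
ft_force: [-2.3, 0.9, 1.0]
grip_width: 0.0638
```

Call:
send_rows(
  deltas=[
    {"tx": 0,"ty": 0,"tz": 0,"rx": 0,"ry": 0,"rz": 0},
    {"tx": 0,"ty": 0,"tz": 0,"rx": 0,"ry": 0,"rz": 0},
    {"tx": 0,"ty": 0,"tz": 0,"rx": 0,"ry": 0,"rz": 0},
    {"tx": 0,"ty": 0,"tz": -2,"rx": 0,"ry": 0,"rz": 0},
    {"tx": 0,"ty": 0,"tz": -6,"rx": 0,"ry": 0,"rz": 0},
  ],
  claw=8.7,
)

```text
time: 5.63
position: [0.4784, 0.1099, 0.0763]
tool_rot: [-0.029, 1.0, 0.0, -0.004]
ft_force: [0.8, -0.4, -0.3]
grip_width: 0.0845
```

```bash
python3 -c "
from h import *
go((.5,-.12,.15,.062))"
```

```text
t 5.63 pos [0.4784 0.1099 0.0763] yaw 0.057 w 0.0845 f [ 0.8 -0.4 -0.3]
t [ -0.77 -23.07  -7.38] r [ 0.    -0.008 -0.005]
```

Call:
send_rows(
  deltas=[
    {"tx": 0,"ty": 0,"tz": -4,"rx": 0,"ry": 0,"rz": 0},
    {"tx": 0,"ty": -4,"tz": -7,"rx": 0,"ry": 0,"rz": 0},
    {"tx": 0,"ty": -8,"tz": -7.4,"rx": 0,"ry": 0,"rz": 0},
    {"tx": 0,"ty": -12,"tz": -7.4,"rx": 0,"ry": 0,"rz": 0},
    {"tx": 0,"ty": -16,"tz": -7.4,"rx": 0,"ry": 0,"rz": 0},
  ],
)

```text
time: 6.05
position: [0.4909, -0.0488, 0.1545]
tool_rot: [-0.03, 1.0, -0.001, 0.002]
ft_force: [0.1, 0.6, -0.1]
grip_width: 0.0866
```

Call:
send_rows(
  deltas=[
    {"tx": 0,"ty": -4,"tz": 0,"rx": 0,"ry": 0,"rz": 0},
    {"tx": 0,"ty": -7.2,"tz": 0,"rx": 0,"ry": 0,"rz": 0},
    {"tx": 0,"ty": -7.2,"tz": 0,"rx": 0,"ry": 0,"rz": 0},
    {"tx": 0,"ty": -7.2,"tz": 0,"rx": 0,"ry": 0,"rz": 0},
  ],
)

```text
time: 6.38
position: [0.4944, -0.1209, 0.1529]
tool_rot: [-0.027, 1.0, -0.0, 0.001]
ft_force: [-0.2, 0.3, 0.5]
grip_width: 0.087
```

```bash
python3 -c "
from h import *
W=look('wrist','w2',['knob','tin1'])
print(robot.tip_of('knob','wrist'))
circ(W,.02,.06,(.52,.585,-.17,-.07))
circ(W,.044,.056,(.585,.63,-.24,-.01))
np.save('/tmp/w2.npy',W)
W=look('top','t2',['knob','tin1']);print(robot.tip_of('knob','top'))
go((.5,-.12,.15,.062))"
```

```text
knob 0.64 [304. 308.] 6430 med [ 0.601 -0.128  0.038] lo [ 0.556 -0.213  0.007] hi [ 0.657 -0.027  0.051]
tin1 0.96 [581. 194.] 7533 med [0.473 0.096 0.057] lo [0.447 0.078 0.001] hi [0.505 0.136 0.059]
[{'xy': [308.0, 268.3], 'p': 0.69}, {'xy': [254.0, 337.1], 'p': 0.45}]
n 295 circ [ 559.5 -125.1] 14.3 rect [ 557.4 -125.2] [ 5.4 28.5] 3.7 z 0.0333
n 2367 circ [ 608.6 -121.6] 100.3 rect [ 605.3 -121.7] [ 32.3 199.8] 5.3 z 0.0495
knob 0.81 [345. 205.] 843 med [ 0.618 -0.066  0.008] lo [ 0.586 -0.213  0.002] hi [ 0.649 -0.021  0.051]
knob 0.26 [265. 263.] 670 med [0.477 0.109 0.056] lo [0.448 0.08  0.023] hi [0.507 0.139 0.061]
tin1 0.72 [266. 262.] 667 med [0.477 0.109 0.056] lo [0.448 0.08  0.033] hi [0.507 0.139 0.061]
[{'xy': [372.0, 225.6], 'p': 0.56}]
t 6.78 pos [ 0.494  -0.1177  0.1527] yaw 0.06 w 0.087 f [ 0.2 -0.   0.8]
t [-0.58 -0.27  0.27] r [ 0.    -0.    -0.002]
```

View pics/w2.png

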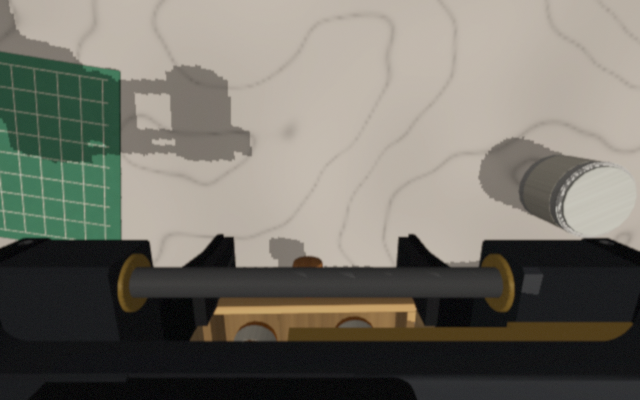

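Call:
send_rows(
  deltas=[
    {"tx": -4,"ty": 0,"tz": 1,"rx": 0,"ry": 0,"rz": 0},
    {"tx": -7.2,"ty": -0.2,"tz": 3,"rx": 0,"ry": 0,"rz": 0},
    {"tx": -7.2,"ty": -0.2,"tz": 6,"rx": 0,"ry": 0,"rz": 0},
    {"tx": -7.2,"ty": -0.2,"tz": 9,"rx": 0,"ry": 0,"rz": 0},
    {"tx": -7.2,"ty": -0.2,"tz": 9,"rx": 0,"ry": 0,"rz": 0},
  ],
)

```text
time: 7.2
position: [0.5626, -0.1142, 0.0574]
tool_rot: [-0.03, 1.0, 0.002, -0.005]
ft_force: [-1.1, 0.1, -0.2]
grip_width: 0.0871
```

```bash
python3 -c "
from h import *
go((.568,-.1245,.012,.062))"
```

```text
t 7.2 pos [ 0.5626 -0.1142  0.0574] yaw 0.059 w 0.0871 f [-1.1  0.1 -0.2]
t [-0.53 -1.08  4.53] r [ 0.005 -0.01  -0.002]
```

Call:
send_rows(
  deltas=[
    {"tx": -0.1,"ty": -0.7,"tz": 1,"rx": 0,"ry": 0,"rz": 0},
    {"tx": -0.1,"ty": -0.7,"tz": 3,"rx": 0,"ry": 0,"rz": 0},
    {"tx": -0.1,"ty": -0.7,"tz": 4.5,"rx": 0,"ry": 0,"rz": 0},
    {"tx": -0.1,"ty": -0.7,"tz": 4.9,"rx": 0,"ry": 0,"rz": 0},
    {"tx": -0.1,"ty": -0.7,"tz": 4.9,"rx": 0,"ry": 0,"rz": 0},
  ],
)

```text
time: 7.62
position: [0.5675, -0.1239, 0.0139]
tool_rot: [-0.029, 1.0, -0.0, -0.0]
ft_force: [0.5, 0.5, 0.1]
grip_width: 0.0869
```

Call:
send_rows(
  deltas=[
    {"tx": 0,"ty": 0,"tz": 0,"rx": 0,"ry": 0,"rz": 0},
    {"tx": 0,"ty": 0,"tz": 0,"rx": 0,"ry": 0,"rz": 0},
  ],
)

```text
time: 7.78
position: [0.5686, -0.1241, 0.0152]
tool_rot: [-0.029, 1.0, -0.001, 0.001]
ft_force: [-0.8, 0.4, -0.0]
grip_width: 0.0866
```

```bash
python3 -c "
from h import *
go((.568,-.1245,.012,.062))"
```

```text
t 7.78 pos [ 0.5686 -0.1241  0.0152] yaw 0.058 w 0.0866 f [-0.8  0.4 -0. ]
t [ 0.06 -0.04  0.32] r [-0.001  0.003 -0.004]
```

Good. Lower 2 mm, close.

Call:
send_rows(
  deltas=[
    {"tx": 0,"ty": 0,"tz": 0.2,"rx": 0,"ry": 0,"rz": 0},
    {"tx": 0,"ty": 0,"tz": 0.2,"rx": 0,"ry": 0,"rz": 0},
    {"tx": 0,"ty": 0,"tz": 0.2,"rx": 0,"ry": 0,"rz": 0},
    {"tx": 0,"ty": 0,"tz": 0.2,"rx": 0,"ry": 0,"rz": 0},
    {"tx": 0,"ty": 0,"tz": 0.2,"rx": 0,"ry": 0,"rz": 0},
  ],
  claw=2.0,
  squeeze=25,
)

```text
time: 8.2
position: [0.5676, -0.1235, 0.0118]
tool_rot: [-0.029, 1.0, -0.0, 0.0]
ft_force: [0.2, 0.2, -0.0]
grip_width: 0.0614
```

Call:
send_rows(
  deltas=[
    {"tx": 0,"ty": 0,"tz": 0,"rx": 0,"ry": 0,"rz": 0},
    {"tx": 0,"ty": 0,"tz": 0,"rx": 0,"ry": 0,"rz": 0},
    {"tx": 0,"ty": 0,"tz": 0,"rx": 0,"ry": 0,"rz": 0},
  ],
)

```text
time: 8.45
position: [0.5675, -0.1235, 0.0116]
tool_rot: [-0.029, 1.0, 0.0, -0.0]
ft_force: [0.2, 0.1, 0.7]
grip_width: 0.0414
```

Call:
send_rows(
  deltas=[
    {"tx": 0,"ty": 0,"tz": 0,"rx": 0,"ry": 0,"rz": 0},
    {"tx": 0,"ty": 0,"tz": 0,"rx": 0,"ry": 0,"rz": 0},
    {"tx": 0,"ty": 0,"tz": 0,"rx": 0,"ry": 0,"rz": 0},
    {"tx": 0,"ty": 0,"tz": 0,"rx": 0,"ry": 0,"rz": 0},
    {"tx": 0,"ty": 0,"tz": 0,"rx": 0,"ry": 0,"rz": 0},
  ],
)

```text
time: 8.87
position: [0.5675, -0.1238, 0.0116]
tool_rot: [-0.029, 1.0, -0.0, 0.0]
ft_force: [-0.1, -1.7, -0.3]
grip_width: 0.0292
```

Call:
send_rows(
  deltas=[
    {"tx": 0.2,"ty": 0,"tz": 0,"rx": 0,"ry": 0,"rz": 0},
    {"tx": 0.6,"ty": 0,"tz": 0,"rx": 0,"ry": 0,"rz": 0},
    {"tx": 1.1,"ty": 0,"tz": 0,"rx": 0,"ry": 0,"rz": 0},
    {"tx": 1.6,"ty": 0,"tz": 0,"rx": 0,"ry": 0,"rz": 0},
    {"tx": 2.1,"ty": 0,"tz": 0,"rx": 0,"ry": 0,"rz": 0},
  ],
)

```text
time: 9.28
position: [0.5461, -0.1247, 0.0116]
tool_rot: [-0.029, 1.0, -0.0, 0.0]
ft_force: [3.2, -0.1, -3.2]
grip_width: 0.0292
```

Call:
send_rows(
  deltas=[
    {"tx": 0.5,"ty": 0,"tz": 0,"rx": 0,"ry": 0,"rz": 0},
    {"tx": 1.1,"ty": 0,"tz": 0,"rx": 0,"ry": 0,"rz": 0},
    {"tx": 1.7,"ty": 0,"tz": 0,"rx": 0,"ry": 0,"rz": 0},
    {"tx": 2.4,"ty": 0,"tz": 0,"rx": 0,"ry": 0,"rz": 0},
    {"tx": 3.1,"ty": 0,"tz": 0,"rx": 0,"ry": 0,"rz": 0},
  ],
)

```text
time: 9.7
position: [0.5147, -0.1265, 0.0116]
tool_rot: [-0.029, 1.0, 0.0, -0.0]
ft_force: [1.9, 1.2, -4.2]
grip_width: 0.0294
```

Call:
send_rows(
  deltas=[
    {"tx": 0.7,"ty": 0,"tz": 0,"rx": 0,"ry": 0,"rz": 0},
    {"tx": 1.4,"ty": 0,"tz": 0,"rx": 0,"ry": 0,"rz": 0},
    {"tx": 2.1,"ty": 0,"tz": 0,"rx": 0,"ry": 0,"rz": 0},
    {"tx": 2.8,"ty": 0,"tz": 0,"rx": 0,"ry": 0,"rz": 0},
    {"tx": 3.5,"ty": 0,"tz": 0,"rx": 0,"ry": 0,"rz": 0},
  ],
)

```text
time: 10.12
position: [0.4799, -0.1286, 0.0117]
tool_rot: [-0.029, 1.0, 0.0, -0.0]
ft_force: [2.5, 0.5, -3.9]
grip_width: 0.0299
```

Call:
send_rows(
  deltas=[
    {"tx": 0.7,"ty": 0,"tz": 0,"rx": 0,"ry": 0,"rz": 0},
    {"tx": 1.4,"ty": 0,"tz": 0,"rx": 0,"ry": 0,"rz": 0},
    {"tx": 2.1,"ty": 0,"tz": 0,"rx": 0,"ry": 0,"rz": 0},
    {"tx": 2.8,"ty": 0,"tz": 0,"rx": 0,"ry": 0,"rz": 0},
    {"tx": 3.5,"ty": 0,"tz": 0,"rx": 0,"ry": 0,"rz": 0},
  ],
)

```text
time: 10.53
position: [0.4451, -0.1307, 0.0117]
tool_rot: [-0.029, 1.0, -0.0, 0.0]
ft_force: [2.5, 0.3, -3.8]
grip_width: 0.0293
```

Call:
send_rows(
  deltas=[
    {"tx": 0.7,"ty": 0,"tz": 0,"rx": 0,"ry": 0,"rz": 0},
    {"tx": 1.3,"ty": 0,"tz": 0,"rx": 0,"ry": 0,"rz": 0},
    {"tx": 1.9,"ty": 0,"tz": 0,"rx": 0,"ry": 0,"rz": 0},
    {"tx": 2.4,"ty": 0,"tz": 0,"rx": 0,"ry": 0,"rz": 0},
    {"tx": 2.8,"ty": 0,"tz": 0,"rx": 0,"ry": 0,"rz": 0},
  ],
)

```text
time: 10.95
position: [0.4171, -0.1323, 0.0117]
tool_rot: [-0.029, 1.0, 0.0, -0.0]
ft_force: [3.0, 0.3, -3.5]
grip_width: 0.0294
```

```bash
python3 -c "
from h import *
W=look('top','t3',['pot1','cap1','tin1','paintbox'])
go((.41,-.12,.15,.062))"
```

```text
tin1 0.77 [261. 260.] 402 med [0.484 0.12  0.056] lo [ 0.417  0.052 -0.001] hi [0.512 0.141 0.721]
paintbox 0.59 [400. 196.] 291 med [ 0.637 -0.205  0.032] lo [ 0.601 -0.218  0.003] hi [ 0.645 -0.159  0.053]
t 11.2 pos [ 0.4163 -0.1316  0.0116] yaw 0.058 w 0.0294 f [-3.1 -1.3 -2.4]
t [  0.6    1.22 -13.84] r [ 0.002 -0.003 -0.004]
```

View pics/t3.png

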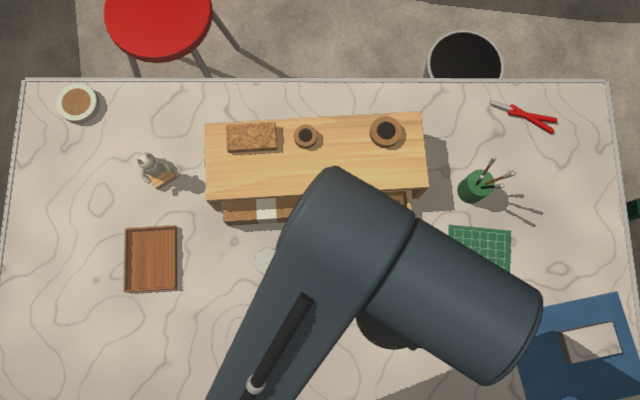

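Call:
send_rows(
  deltas=[
    {"tx": 0,"ty": 0,"tz": 0,"rx": 0,"ry": 0,"rz": 0},
    {"tx": 0,"ty": 0,"tz": 0,"rx": 0,"ry": 0,"rz": 0},
    {"tx": 0,"ty": 0,"tz": 0,"rx": 0,"ry": 0,"rz": 0},
    {"tx": 0,"ty": 0,"tz": -2,"rx": 0,"ry": 0,"rz": 0},
    {"tx": 0,"ty": 0,"tz": -5.5,"rx": 0,"ry": 0,"rz": 0},
  ],
  claw=6.4,
)

```text
time: 11.62
position: [0.4165, -0.1314, 0.0651]
tool_rot: [-0.029, 1.0, 0.002, -0.003]
ft_force: [0.2, -1.0, 0.4]
grip_width: 0.0551
```

Call:
send_rows(
  deltas=[
    {"tx": 0,"ty": 0,"tz": -4,"rx": 0,"ry": 0,"rz": 0},
    {"tx": -1,"ty": 0,"tz": -8,"rx": 0,"ry": 0,"rz": 0},
    {"tx": -2,"ty": 0,"tz": -12,"rx": 0,"ry": 0,"rz": 0},
    {"tx": -2,"ty": 0,"tz": -12,"rx": 0,"ry": 0,"rz": 0},
    {"tx": -2,"ty": 0,"tz": -12,"rx": 0,"ry": 0,"rz": 0},
  ],
)

```text
time: 12.03
position: [0.44, -0.1319, 0.1894]
tool_rot: [-0.03, 1.0, -0.002, 0.003]
ft_force: [-1.0, 0.4, 0.9]
grip_width: 0.0638
```

```bash
python3 -c "
from h import *
W=look('wrist','w4',['pot1','cap1','tin1','paintbox'])
W2=look('side','s4',['pot1','cap1','paintbox'])
for w in (W,W2):
  circ(w,.069,.08,(.44,.58,-.24,-.13));circ(w,.069,.08,(.44,.58,-.13,-.02))
  circ(w,.044,.056,(.40,.64,-.26,-.01))
go((.48,-.12,.15,.062))"
```

```text
pot1 0.96 [272. 234.] 682 med [ 0.491 -0.174  0.038] lo [ 0.487 -0.198  0.012] hi [ 0.511 -0.161  0.052]
pot1 0.92 [357. 230.] 698 med [ 0.48  -0.088  0.039] lo [ 0.476 -0.101  0.011] hi [ 0.498 -0.064  0.053]
cap1 0.91 [360. 252.] 803 med [ 0.489 -0.086  0.073] lo [ 0.479 -0.098  0.054] hi [ 0.502 -0.075  0.075]
cap1 0.72 [264. 256.] 553 med [ 0.497 -0.175  0.073] lo [ 0.436 -0.185  0.052] hi [ 0.509 -0.163  0.192]
tin1 0.83 [546. 228.] 3046 med [0.46  0.095 0.052] lo [0.445 0.078 0.003] hi [0.483 0.129 0.059]
tin1 0.43 [316. 222.] 18019 med [ 0.481 -0.129  0.01 ] lo [ 0.412 -0.223  0.006] hi [ 0.616 -0.033  0.051]
paintbox 0.57 [317. 223.] 17837 med [ 0.482 -0.129  0.009] lo [ 0.414 -0.223  0.006] hi [ 0.616 -0.033  0.051]
paintbox 0.47 [546. 225.] 3140 med [0.46  0.095 0.052] lo [0.445 0.078 0.002] hi [0.483 0.129 0.059]
pot1 0.75 [347. 161.] 174 med [ 0.515 -0.167  0.035] lo [ 0.491 -0.189  0.008] hi [ 0.536 -0.16   0.057]
pot1 0.48 [349. 177.] 125 med [ 0.505 -0.062  0.041] lo [ 0.48  -0.077  0.021] hi [ 0.525 -0.056  0.054]
cap1 0.75 [349. 170.] 155 med [ 0.501 -0.069  0.072] l
[... 262 characters left out ...]
paintbox 0.85 [332. 173.] 2782 med [ 0.543 -0.123  0.017] lo [ 0.426 -0.223  0.003] hi [ 0.621 -0.022  0.051]
n 318 circ [ 499.9 -174.6] 13.6 rect [ 499.9 -174.4] [20.5 18.3] 5.7 z 0.0736
n 571 circ [491.5 -86.2] 16.5 rect [491.1 -86.3] [22.3 25.2] 4.6 z 0.0737
n 3749 circ [ 522.5 -124.9] 128.8 rect [ 505.6 -125.5] [199.5 200.4] 3.8 z 0.0496
n 93 circ [ 513.2 -185. ] 21.5 rect [ 513.1 -185.5] [41.7 37. ] 85.8 z 0.0735
n 113 circ [502.3 -79.4] 21.8 rect [501.9 -79. ] [41.7 38.2] 86.7 z 0.0733
n 583 circ [ 534.6 -124. ] 134.1 rect [ 517.9 -126.9] [214.6 210.2] 3.3 z 0.0486
t 12.48 pos [ 0.4371 -0.1309  0.1857] yaw 0.058 w 0.0639 f [-0.  -0.3  0.1]
t [-4.35  0.83  3.56] r [ 0.001 -0.002 -0.004]
```

View pics/w4.png

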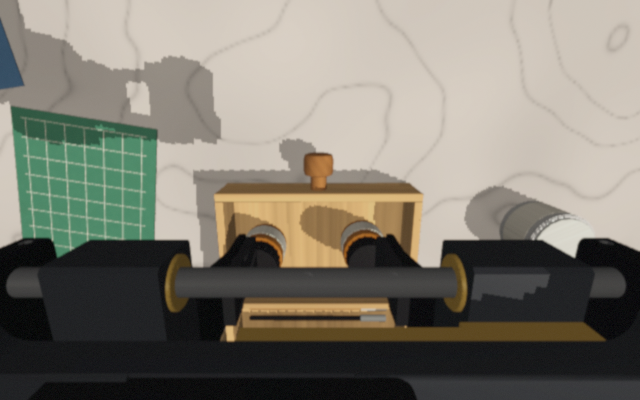

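View pics/s4.png

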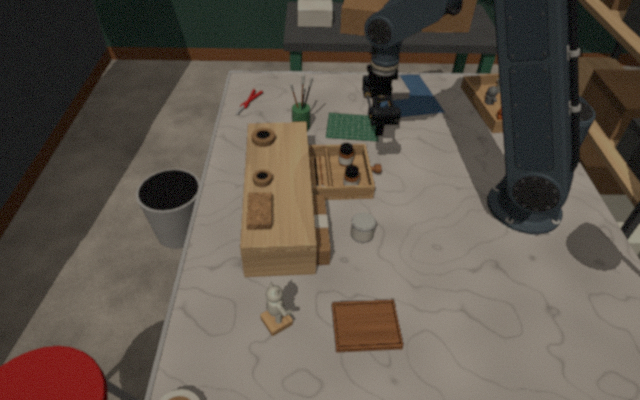

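```bash
python3 -c "
from h import *
print(np.round(robot.get_obs()['q'],3))
go((.511,-.185,.15,.062+1.5708),(.511,-.185,.15,.062-1.5708))"
```

```text
[-0.537  0.361  1.882  0.     0.901 -2.165]
t 12.48 pos [ 0.4371 -0.1309  0.1857] yaw 0.058 w 0.0639 f [-0.  -0.3  0.1]
t [-7.07 -5.84  3.55] r [ 0.003 -0.    -1.575]
t [-7.07 -5.84  3.55] r [-0.    -0.003  1.567]
```

Call:
send_rows(
  deltas=[
    {"tx": -7,"ty": -5.8,"tz": 0,"rx": 0,"ry": 0,"rz": 0.8},
    {"tx": -7,"ty": -5.8,"tz": 0,"rx": 0,"ry": 0,"rz": 0.8},
    {"tx": -7,"ty": -5.8,"tz": 0,"rx": 0,"ry": 0,"rz": 0.8},
    {"tx": -7,"ty": -5.8,"tz": 0,"rx": 0,"ry": 0,"rz": 0.8},
    {"tx": -7,"ty": -5.8,"tz": 0,"rx": 0,"ry": 0,"rz": 0.8},
  ],
  claw=6.2,
)

```text
time: 12.9
position: [0.5115, -0.1856, 0.1857]
tool_rot: [0.283, 0.959, 0.0, -0.001]
ft_force: [0.0, 0.1, 0.2]
grip_width: 0.0624
```

Call:
send_rows(
  deltas=[
    {"tx": 0,"ty": 0,"tz": 0,"rx": 0,"ry": 0,"rz": 0.8},
    {"tx": 0,"ty": 0,"tz": 0,"rx": 0,"ry": 0,"rz": 0.8},
    {"tx": 0,"ty": 0,"tz": 0,"rx": 0,"ry": 0,"rz": 0.8},
    {"tx": 0,"ty": 0,"tz": 0,"rx": 0,"ry": 0,"rz": 0.8},
    {"tx": 0,"ty": 0,"tz": 0,"rx": 0,"ry": 0,"rz": 0.8},
  ],
)

```text
time: 13.32
position: [0.5106, -0.1848, 0.1859]
tool_rot: [0.564, 0.826, -0.0, -0.001]
ft_force: [-0.3, -0.1, 0.3]
grip_width: 0.0618
```

```bash
python3 -c "
from h import *
go((.511,-.185,.17,.062-1.5708))"
```

```text
t 13.32 pos [ 0.5106 -0.1848  0.1859] yaw -1.198 w 0.0618 f [-0.3 -0.1  0.3]
t [-0.03  0.03  1.59] r [-0.001 -0.001  0.311]
```

Call:
send_rows(
  deltas=[
    {"tx": 0,"ty": 0,"tz": 0,"rx": 0,"ry": 0,"rz": 0.31},
    {"tx": 0,"ty": 0,"tz": 0,"rx": 0,"ry": 0,"rz": 0.31},
    {"tx": 0,"ty": 0,"tz": 0,"rx": 0,"ry": 0,"rz": 0.31},
    {"tx": 0,"ty": 0,"tz": 0,"rx": 0,"ry": 0,"rz": 0.31},
    {"tx": 0,"ty": 0,"tz": 0,"rx": 0,"ry": 0,"rz": 0.31},
  ],
)

```text
time: 13.73
position: [0.5107, -0.1848, 0.1861]
tool_rot: [0.682, 0.732, -0.0, -0.001]
ft_force: [0.4, -0.2, -0.7]
grip_width: 0.062
```

```bash
python3 -c "
from h import *
W=look('wrist','w5')
circ(W,.069,.08,(.44,.58,-.24,-.13));circ(W,.069,.08,(.44,.58,-.13,-.02))
go((.511,-.185,.03,.062-1.5708))"
```

```text
n 1593 circ [ 510.1 -183.8] 20.2 rect [ 510.6 -183.5] [38.4 39.4] 5.2 z 0.0738
n 2139 circ [499.7 -78.7] 20.4 rect [499.7 -78.1] [39.2 39.1] 38.5 z 0.0738
t 13.78 pos [ 0.5108 -0.1849  0.1863] yaw -1.5 w 0.0623 f [ 0.1  1.3 -0.5]
t [-0.02  0.03 15.63] r [-0.001 -0.     0.009]
```

View pics/w5.png

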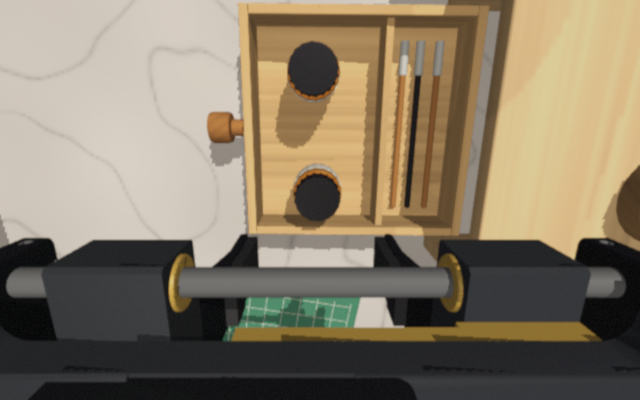

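Call:
send_rows(
  deltas=[
    {"tx": 0.1,"ty": 0,"tz": 3,"rx": 0,"ry": 0,"rz": 0},
    {"tx": 0.1,"ty": 0,"tz": 6,"rx": 0,"ry": 0,"rz": 0},
    {"tx": 0.1,"ty": 0,"tz": 8,"rx": 0,"ry": 0,"rz": 0},
    {"tx": 0.1,"ty": 0,"tz": 9,"rx": 0,"ry": 0,"rz": 0},
    {"tx": 0.1,"ty": 0,"tz": 9,"rx": 0,"ry": 0,"rz": 0},
  ],
)

```text
time: 14.2
position: [0.5095, -0.1831, 0.0944]
tool_rot: [0.682, 0.731, -0.001, -0.003]
ft_force: [0.3, -0.7, 0.1]
grip_width: 0.062
```

```bash
python3 -c "
from h import *
go((.5104,-.1838,.016,.062-1.5708))"
```

```text
t 14.2 pos [ 0.5095 -0.1831  0.0944] yaw -1.501 w 0.062 f [ 0.3 -0.7  0.1]
t [-0.1   0.12  7.84] r [-0.004 -0.003  0.008]
```

Call:
send_rows(
  deltas=[
    {"tx": 0,"ty": 0,"tz": 2.5,"rx": 0,"ry": 0,"rz": 0},
    {"tx": 0,"ty": 0,"tz": 5,"rx": 0,"ry": 0,"rz": 0},
    {"tx": 0,"ty": 0,"tz": 7,"rx": 0,"ry": 0,"rz": 0},
    {"tx": 0,"ty": 0,"tz": 7.9,"rx": 0,"ry": 0,"rz": 0},
    {"tx": 0,"ty": 0,"tz": 7.9,"rx": 0,"ry": 0,"rz": 0},
  ],
)

```text
time: 14.62
position: [0.5106, -0.1838, 0.0168]
tool_rot: [0.682, 0.731, -0.0, -0.001]
ft_force: [-0.2, 0.0, 0.3]
grip_width: 0.0619
```

Call:
send_rows(
  deltas=[
    {"tx": 0,"ty": 0,"tz": 0,"rx": 0,"ry": 0,"rz": 0},
    {"tx": 0,"ty": 0,"tz": 0,"rx": 0,"ry": 0,"rz": 0},
    {"tx": 0,"ty": 0,"tz": 0,"rx": 0,"ry": 0,"rz": 0},
    {"tx": 0,"ty": 0,"tz": 0,"rx": 0,"ry": 0,"rz": 0},
    {"tx": 0,"ty": 0,"tz": 0,"rx": 0,"ry": 0,"rz": 0},
  ],
  claw=4.0,
  squeeze=10,
)

```text
time: 15.03
position: [0.5119, -0.1844, 0.019]
tool_rot: [0.682, 0.731, 0.0, 0.001]
ft_force: [-0.9, -0.7, 5.7]
grip_width: 0.046
```

```bash
python3 -c "
from h import *
go((.5104,-.1838,.07,.062-1.5708),(.476,-.42,.09,.062-1.57))"
```

```text
t 15.03 pos [ 0.5119 -0.1844  0.019 ] yaw -1.502 w 0.046 f [-0.9 -0.7  5.7]
t [ 0.07 -0.13 -5.1 ] r [0.002 0.002 0.007]
t [-23.26  -5.19  -7.08] r [0.002 0.002 0.006]
```

Call:
send_rows(
  deltas=[
    {"tx": 0,"ty": 0,"tz": -0.8,"rx": 0,"ry": 0,"rz": 0},
    {"tx": 0,"ty": 0,"tz": -2.2,"rx": 0,"ry": 0,"rz": 0},
    {"tx": 0,"ty": 0,"tz": -4,"rx": 0,"ry": 0,"rz": 0},
    {"tx": 0,"ty": 0,"tz": -6,"rx": 0,"ry": 0,"rz": 0},
    {"tx": -0.4,"ty": 0,"tz": -7.5,"rx": 0,"ry": 0,"rz": 0},
  ],
)

```text
time: 15.45
position: [0.5107, -0.1871, 0.0941]
tool_rot: [0.682, 0.731, 0.0, -0.0]
ft_force: [0.7, 0.1, -1.0]
grip_width: 0.0456
```

Call:
send_rows(
  deltas=[
    {"tx": -1.5,"ty": -0.3,"tz": 0,"rx": 0,"ry": 0,"rz": 0},
    {"tx": -3.5,"ty": -1,"tz": 0,"rx": 0,"ry": 0,"rz": 0},
    {"tx": -6,"ty": -1.7,"tz": 0,"rx": 0,"ry": 0,"rz": 0},
    {"tx": -9,"ty": -2.4,"tz": 0,"rx": 0,"ry": 0,"rz": 0},
    {"tx": -12,"ty": -3,"tz": 0,"rx": 0,"ry": 0,"rz": 0},
  ],
)

```text
time: 15.87
position: [0.4887, -0.31, 0.093]
tool_rot: [0.682, 0.731, -0.0, -0.001]
ft_force: [0.8, 0.2, -1.1]
grip_width: 0.0457
```

```bash
python3 -c "
from h import *
go((.476,-.42,.09,.062-1.57))"
```

```text
t 15.87 pos [ 0.4887 -0.31    0.093 ] yaw -1.501 w 0.0457 f [ 0.8  0.2 -1.1]
t [-10.89  -2.04   0.3 ] r [-0.001 -0.001  0.007]
```

Call:
send_rows(
  deltas=[
    {"tx": -3,"ty": -0.6,"tz": 0,"rx": 0,"ry": 0,"rz": 0},
    {"tx": -6,"ty": -1.2,"tz": 0.5,"rx": 0,"ry": 0,"rz": 0},
    {"tx": -8.5,"ty": -1.6,"tz": 1.5,"rx": 0,"ry": 0,"rz": 0},
    {"tx": -10.2,"ty": -1.9,"tz": 2.5,"rx": 0,"ry": 0,"rz": 0},
    {"tx": -10.9,"ty": -2,"tz": 3.2,"rx": 0,"ry": 0,"rz": 0},
  ],
)

```text
time: 16.28
position: [0.4764, -0.4223, 0.0599]
tool_rot: [0.683, 0.73, -0.0, 0.0]
ft_force: [0.7, 0.5, -0.7]
grip_width: 0.0459
```

Call:
send_rows(
  deltas=[
    {"tx": 0,"ty": 0,"tz": 0.5,"rx": 0,"ry": 0,"rz": 0},
    {"tx": 0,"ty": 0,"tz": 0.5,"rx": 0,"ry": 0,"rz": 0},
  ],
)

```text
time: 16.45
position: [0.476, -0.4175, 0.0539]
tool_rot: [0.682, 0.731, 0.001, -0.003]
ft_force: [0.0, 0.3, -1.4]
grip_width: 0.0459
```

```bash
python3 -c "
from h import *
W=look('wrist','w6')
go((.476,-.42,.014,.062-1.57))"
```

```text
t 16.5 pos [ 0.4764 -0.4172  0.0545] yaw -1.501 w 0.0458 f [-0.5 -0.  -0.8]
t [-0.29 -0.05  4.05] r [-0.002 -0.004  0.007]
```

View pics/w6.png

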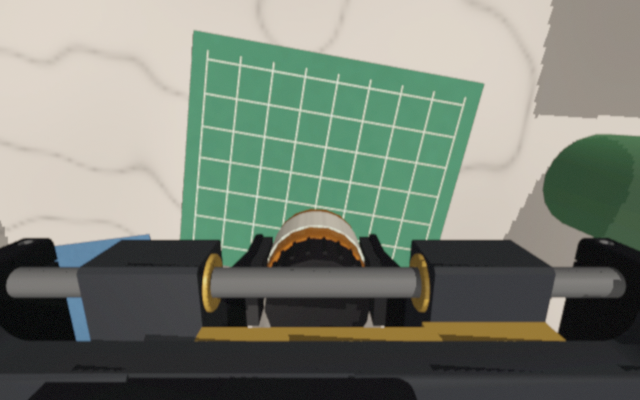

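Call:
send_rows(
  deltas=[
    {"tx": -0.2,"ty": 0,"tz": 1.3,"rx": 0,"ry": 0,"rz": 0},
    {"tx": -0.2,"ty": 0,"tz": 2.6,"rx": 0,"ry": 0,"rz": 0},
    {"tx": -0.2,"ty": 0,"tz": 3.4,"rx": 0,"ry": 0,"rz": 0},
    {"tx": -0.2,"ty": 0,"tz": 3.7,"rx": 0,"ry": 0,"rz": 0},
    {"tx": -0.2,"ty": 0,"tz": 3.7,"rx": 0,"ry": 0,"rz": 0},
  ],
)

```text
time: 16.92
position: [0.4767, -0.4205, 0.017]
tool_rot: [0.682, 0.731, 0.0, -0.002]
ft_force: [0.3, -0.3, -0.3]
grip_width: 0.0458
```

Call:
send_rows(
  deltas=[
    {"tx": 0,"ty": 0,"tz": 0.2,"rx": 0,"ry": 0,"rz": 0},
    {"tx": 0,"ty": 0,"tz": 0.3,"rx": 0,"ry": 0,"rz": 0},
    {"tx": 0,"ty": 0,"tz": 0.3,"rx": 0,"ry": 0,"rz": 0},
  ],
)

```text
time: 17.17
position: [0.4774, -0.422, 0.0158]
tool_rot: [0.682, 0.731, -0.0, 0.0]
ft_force: [0.5, 0.5, -0.7]
grip_width: 0.0456
```

Call:
send_rows(
  deltas=[
    {"tx": 0,"ty": 0,"tz": 0.1,"rx": 0,"ry": 0,"rz": 0},
    {"tx": 0,"ty": 0,"tz": 0.2,"rx": 0,"ry": 0,"rz": 0},
    {"tx": 0,"ty": 0,"tz": 0.2,"rx": 0,"ry": 0,"rz": 0},
  ],
)

```text
time: 17.42
position: [0.4774, -0.4221, 0.0141]
tool_rot: [0.682, 0.731, -0.0, 0.0]
ft_force: [0.6, -0.2, 0.3]
grip_width: 0.0454
```

```bash
python3 -c "
from h import *
go((.476,-.42,.014,.062-1.57))"
```

```text
t 17.42 pos [ 0.4774 -0.4221  0.0141] yaw -1.502 w 0.0454 f [ 0.6 -0.2  0.3]
t [ 0.22 -0.13  0.01] r [0.    0.001 0.006]
```

Call:
send_rows(
  deltas=[
    {"tx": 0,"ty": 0,"tz": 0,"rx": 0,"ry": 0,"rz": 0},
    {"tx": 0,"ty": 0,"tz": 0,"rx": 0,"ry": 0,"rz": 0},
    {"tx": 0,"ty": 0,"tz": 0,"rx": 0,"ry": 0,"rz": 0},
    {"tx": 0,"ty": 0,"tz": -1,"rx": 0,"ry": 0,"rz": 0},
    {"tx": 0,"ty": 0,"tz": -4,"rx": 0,"ry": 0,"rz": 0},
  ],
  claw=6.2,
)

```text
time: 17.83
position: [0.475, -0.4192, 0.0505]
tool_rot: [0.682, 0.731, 0.001, -0.005]
ft_force: [-0.0, 0.4, -0.5]
grip_width: 0.0613
```

Call:
send_rows(
  deltas=[
    {"tx": 0,"ty": 0,"tz": -4,"rx": 0,"ry": 0,"rz": 0},
    {"tx": 0.5,"ty": 0,"tz": -8,"rx": 0,"ry": 0,"rz": 0},
    {"tx": 4,"ty": 0.7,"tz": -12,"rx": 0,"ry": 0,"rz": 0},
    {"tx": 8,"ty": 1.2,"tz": -12,"rx": 0,"ry": 0,"rz": 0},
    {"tx": 12,"ty": 1.8,"tz": -12,"rx": 0,"ry": 0,"rz": 0},
  ],
)

```text
time: 18.25
position: [0.4882, -0.3085, 0.178]
tool_rot: [0.683, 0.73, 0.0, 0.005]
ft_force: [0.6, 0.8, 0.3]
grip_width: 0.0617
```

Call:
send_rows(
  deltas=[
    {"tx": 4,"ty": 0,"tz": 0,"rx": 0,"ry": 0,"rz": 0},
    {"tx": 8,"ty": 0,"tz": 0,"rx": 0,"ry": 0,"rz": 0},
    {"tx": 11,"ty": 0,"tz": 0,"rx": 0,"ry": 0,"rz": 0},
    {"tx": 13,"ty": 0,"tz": 0,"rx": 0,"ry": 0,"rz": 0},
    {"tx": 13,"ty": 0,"tz": 0,"rx": 0,"ry": 0,"rz": 0},
  ],
)

```text
time: 18.67
position: [0.4758, -0.1725, 0.1741]
tool_rot: [0.681, 0.732, 0.0, -0.002]
ft_force: [0.2, 0.1, 0.5]
grip_width: 0.0622
```

```bash
python3 -c "
from h import *
W=look('wrist','w7')
circ(W,.069,.08,(.44,.58,-.13,-.02))
W=look('side','s7')
circ(W,.064,.075,(.42,.53,-.46,-.32))
go((.4997,-.0783,.016,.062-1.57))"
```

```text
n 2234 circ [499.4 -78. ] 20.2 rect [499.6 -78.3] [39.  38.9] 65.7 z 0.0738
n 31 circ [ 469.8 -407.8] 15.7 rect [ 473.1 -409.3] [30.9 18.1] 65.7 z 0.0673
t 18.77 pos [ 0.4779 -0.177   0.1743] yaw -1.5 w 0.0622 f [ 0.7 -0.2 -0.3]
t [ 9.71  2.85 15.82] r [0.001 0.001 0.008]
```

View pics/s7.png

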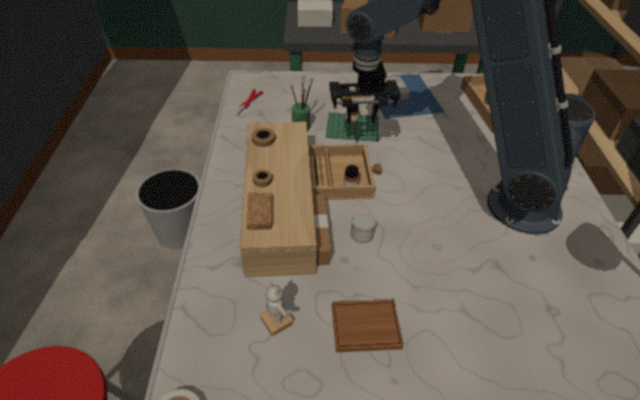

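Call:
send_rows(
  deltas=[
    {"tx": 4,"ty": 1.2,"tz": 2,"rx": 0,"ry": 0,"rz": 0},
    {"tx": 7.5,"ty": 2.2,"tz": 4,"rx": 0,"ry": 0,"rz": 0},
    {"tx": 9.5,"ty": 2.9,"tz": 6,"rx": 0,"ry": 0,"rz": 0},
    {"tx": 9.7,"ty": 2.9,"tz": 7.5,"rx": 0,"ry": 0,"rz": 0},
    {"tx": 9.7,"ty": 2.9,"tz": 8,"rx": 0,"ry": 0,"rz": 0},
  ],
  claw=5.6,
)

```text
time: 19.18
position: [0.4995, -0.0781, 0.0916]
tool_rot: [0.682, 0.732, -0.001, -0.001]
ft_force: [-0.3, 1.2, -0.7]
grip_width: 0.056
```

Call:
send_rows(
  deltas=[
    {"tx": 0,"ty": 0,"tz": 0,"rx": 0,"ry": 0,"rz": 0},
    {"tx": 0,"ty": 0,"tz": 0,"rx": 0,"ry": 0,"rz": 0},
  ],
)

```text
time: 19.35
position: [0.5007, -0.0802, 0.0938]
tool_rot: [0.683, 0.73, 0.0, 0.001]
ft_force: [-0.3, -0.4, 0.4]
grip_width: 0.0559
```

```bash
python3 -c "
from h import *
go((.5005,-.0783,.016,.062-1.57))"
```

```text
t 19.35 pos [ 0.5007 -0.0802  0.0938] yaw -1.503 w 0.0559 f [-0.3 -0.4  0.4]
t [ 0.2  -0.02  7.78] r [0.001 0.001 0.005]
```

Call:
send_rows(
  deltas=[
    {"tx": 0.1,"ty": 0,"tz": 2.5,"rx": 0,"ry": 0,"rz": 0},
    {"tx": 0.2,"ty": 0,"tz": 5,"rx": 0,"ry": 0,"rz": 0},
    {"tx": 0.2,"ty": 0,"tz": 7,"rx": 0,"ry": 0,"rz": 0},
    {"tx": 0.2,"ty": 0,"tz": 7.6,"rx": 0,"ry": 0,"rz": 0},
    {"tx": 0.2,"ty": 0,"tz": 7.6,"rx": 0,"ry": 0,"rz": 0},
  ],
)

```text
time: 19.77
position: [0.4996, -0.0776, 0.0171]
tool_rot: [0.683, 0.73, -0.0, -0.0]
ft_force: [-0.6, 0.1, -0.5]
grip_width: 0.0562
```

Call:
send_rows(
  deltas=[
    {"tx": 0,"ty": 0,"tz": 0,"rx": 0,"ry": 0,"rz": 0},
    {"tx": 0,"ty": 0,"tz": 0,"rx": 0,"ry": 0,"rz": 0},
    {"tx": 0,"ty": 0,"tz": 0,"rx": 0,"ry": 0,"rz": 0},
    {"tx": 0,"ty": 0,"tz": 0,"rx": 0,"ry": 0,"rz": 0},
    {"tx": 0,"ty": 0,"tz": 0,"rx": 0,"ry": 0,"rz": 0},
  ],
  claw=4.0,
)

```text
time: 20.18
position: [0.5007, -0.0772, 0.0188]
tool_rot: [0.682, 0.731, 0.0, 0.002]
ft_force: [-0.3, -1.1, 6.1]
grip_width: 0.0457
```

```bash
python3 -c "
from h import *
go((.5005,-.0783,.016,.062-1.57),(.476,-.345,.095,.062-1.57))"
```

```text
t 20.18 pos [ 0.5007 -0.0772  0.0188] yaw -1.502 w 0.0457 f [-0.3 -1.1  6.1]
t [-0.11 -0.03  0.28] r [0.003 0.002 0.006]
t [-26.56  -4.3   -7.58] r [0.003 0.002 0.006]
```

Call:
send_rows(
  deltas=[
    {"tx": 0,"ty": 0,"tz": -0.8,"rx": 0,"ry": 0,"rz": 0},
    {"tx": 0,"ty": 0,"tz": -2.2,"rx": 0,"ry": 0,"rz": 0},
    {"tx": 0,"ty": 0,"tz": -4,"rx": 0,"ry": 0,"rz": 0},
    {"tx": 0,"ty": 0,"tz": -6,"rx": 0,"ry": 0,"rz": 0},
    {"tx": -0.4,"ty": 0,"tz": -7.6,"rx": 0,"ry": 0,"rz": 0},
  ],
)

```text
time: 20.6
position: [0.4992, -0.0795, 0.0949]
tool_rot: [0.682, 0.731, 0.0, -0.001]
ft_force: [0.5, 0.4, -1.0]
grip_width: 0.0456
```

Call:
send_rows(
  deltas=[
    {"tx": -1.5,"ty": -0.3,"tz": 0,"rx": 0,"ry": 0,"rz": 0},
    {"tx": -3.5,"ty": -0.6,"tz": 0,"rx": 0,"ry": 0,"rz": 0},
    {"tx": -6.5,"ty": -1.1,"tz": 0,"rx": 0,"ry": 0,"rz": 0},
    {"tx": -9.5,"ty": -1.6,"tz": 0,"rx": 0,"ry": 0,"rz": 0},
    {"tx": -12.5,"ty": -2.1,"tz": 0,"rx": 0,"ry": 0,"rz": 0},
  ],
)

```text
time: 21.02
position: [0.487, -0.207, 0.094]
tool_rot: [0.682, 0.731, 0.0, -0.0]
ft_force: [0.6, 0.1, -0.8]
grip_width: 0.0459
```

Call:
send_rows(
  deltas=[
    {"tx": -3,"ty": -0.5,"tz": 0,"rx": 0,"ry": 0,"rz": 0},
    {"tx": -6,"ty": -1,"tz": 0,"rx": 0,"ry": 0,"rz": 0},
    {"tx": -9,"ty": -1.5,"tz": 0,"rx": 0,"ry": 0,"rz": 0},
    {"tx": -11.5,"ty": -1.9,"tz": 0,"rx": 0,"ry": 0,"rz": 0},
    {"tx": -13,"ty": -2.1,"tz": 0,"rx": 0,"ry": 0,"rz": 0},
  ],
)

```text
time: 21.43
position: [0.4753, -0.3405, 0.094]
tool_rot: [0.683, 0.73, -0.0, 0.001]
ft_force: [0.2, 0.5, -1.1]
grip_width: 0.0453
```

Call:
send_rows(
  deltas=[
    {"tx": 0,"ty": 0,"tz": 0,"rx": 0,"ry": 0,"rz": 0},
    {"tx": 0,"ty": 0,"tz": 0,"rx": 0,"ry": 0,"rz": 0},
  ],
)

```text
time: 21.6
position: [0.4751, -0.3371, 0.0934]
tool_rot: [0.683, 0.731, 0.0, -0.001]
ft_force: [-0.4, 1.4, -1.3]
grip_width: 0.0452
```

```bash
python3 -c "
from h import *
W=look('wrist','w8');W=look('side','s8')
circ(W,.064,.074,(.42,.53,-.46,-.38))
go((.476,-.345,.018,.062-1.57))"
```

```text
none 0
t 21.7 pos [ 0.475  -0.3355  0.0932] yaw -1.501 w 0.0458 f [ 0.3  0.3 -1. ]
t [-0.98  0.04  7.52] r [-0.001 -0.003  0.007]
```

View pics/w8.png

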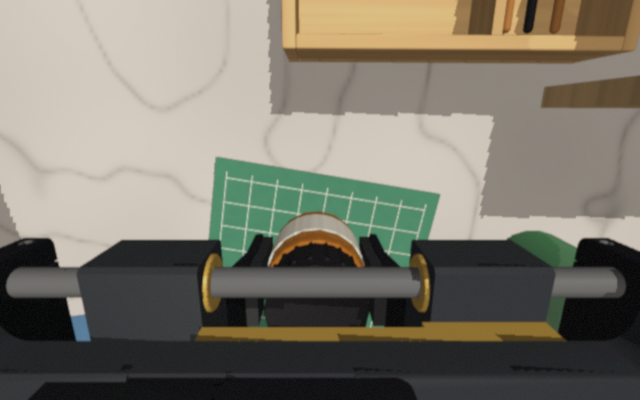

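View pics/s8.png

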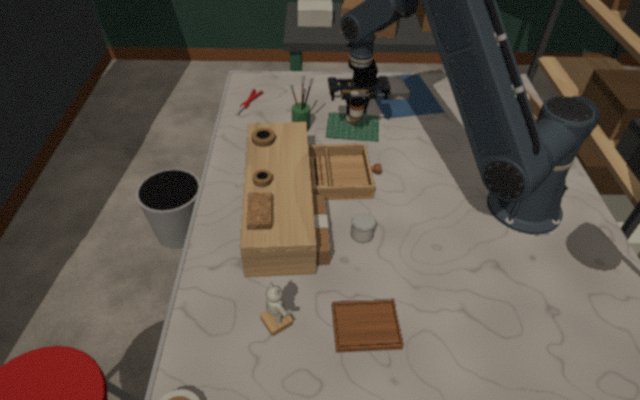

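Call:
send_rows(
  deltas=[
    {"tx": -0.5,"ty": 0,"tz": 1.5,"rx": 0,"ry": 0,"rz": 0},
    {"tx": -0.8,"ty": 0,"tz": 3.5,"rx": 0,"ry": 0,"rz": 0},
    {"tx": -0.8,"ty": 0,"tz": 5.5,"rx": 0,"ry": 0,"rz": 0},
    {"tx": -0.8,"ty": 0,"tz": 6.8,"rx": 0,"ry": 0,"rz": 0},
    {"tx": -0.8,"ty": 0,"tz": 7.2,"rx": 0,"ry": 0,"rz": 0},
  ],
)

```text
time: 22.12
position: [0.475, -0.3423, 0.0193]
tool_rot: [0.682, 0.732, 0.0, -0.003]
ft_force: [-0.2, 0.4, -1.8]
grip_width: 0.046
```

Call:
send_rows(
  deltas=[
    {"tx": 0,"ty": 0,"tz": 0,"rx": 0,"ry": 0,"rz": 0},
    {"tx": 0,"ty": 0,"tz": 0,"rx": 0,"ry": 0,"rz": 0},
    {"tx": 0,"ty": 0,"tz": 0.2,"rx": 0,"ry": 0,"rz": 0},
  ],
)

```text
time: 22.37
position: [0.477, -0.3458, 0.0207]
tool_rot: [0.682, 0.731, -0.0, 0.001]
ft_force: [0.1, -1.9, -0.9]
grip_width: 0.0459
```

```bash
python3 -c "
from h import *
go((.476,-.345,.014,.062-1.57))"
```

```text
t 22.37 pos [ 0.477  -0.3458  0.0207] yaw -1.501 w 0.0459 f [ 0.1 -1.9 -0.9]
t [ 0.09 -0.1   0.67] r [0.002 0.002 0.007]
```

Call:
send_rows(
  deltas=[
    {"tx": 0,"ty": 0,"tz": 0.2,"rx": 0,"ry": 0,"rz": 0},
    {"tx": 0,"ty": 0,"tz": 0.4,"rx": 0,"ry": 0,"rz": 0},
    {"tx": 0,"ty": 0,"tz": 0.5,"rx": 0,"ry": 0,"rz": 0},
    {"tx": 0,"ty": 0,"tz": 0.5,"rx": 0,"ry": 0,"rz": 0},
  ],
)

```text
time: 22.7
position: [0.476, -0.3457, 0.0145]
tool_rot: [0.682, 0.731, -0.0, -0.0]
ft_force: [-0.8, -0.1, -1.3]
grip_width: 0.0453
```

```bash
python3 -c "
from h import *
go((.476,-.345,.014,.062-1.57))"
```

```text
t 22.7 pos [ 0.476  -0.3457  0.0145] yaw -1.502 w 0.0453 f [-0.8 -0.1 -1.3]
t [0.07 0.   0.05] r [-0.    -0.     0.006]
```

Call:
send_rows(
  deltas=[
    {"tx": 0,"ty": 0,"tz": 0.1,"rx": 0,"ry": 0,"rz": 0},
    {"tx": 0,"ty": 0,"tz": 0.1,"rx": 0,"ry": 0,"rz": 0},
  ],
)

```text
time: 22.87
position: [0.4761, -0.3458, 0.0139]
tool_rot: [0.682, 0.731, -0.0, 0.0]
ft_force: [-0.2, 0.3, 2.5]
grip_width: 0.0456
```

Call:
send_rows(
  deltas=[
    {"tx": 0,"ty": 0,"tz": 0,"rx": 0,"ry": 0,"rz": 0},
    {"tx": 0,"ty": 0,"tz": 0,"rx": 0,"ry": 0,"rz": 0},
    {"tx": 0,"ty": 0,"tz": 0,"rx": 0,"ry": 0,"rz": 0},
    {"tx": 0,"ty": 0,"tz": -1,"rx": 0,"ry": 0,"rz": 0},
    {"tx": 0,"ty": 0,"tz": -4,"rx": 0,"ry": 0,"rz": 0},
  ],
  claw=6.2,
)

```text
time: 23.28
position: [0.4738, -0.3435, 0.0507]
tool_rot: [0.682, 0.731, 0.0, -0.004]
ft_force: [-0.1, 0.2, 0.3]
grip_width: 0.0612
```

Call:
send_rows(
  deltas=[
    {"tx": 0,"ty": 0,"tz": -4,"rx": 0,"ry": 0,"rz": 0},
    {"tx": -1,"ty": 0,"tz": -8,"rx": 0,"ry": 0,"rz": 0},
    {"tx": -4.5,"ty": 0,"tz": -11,"rx": 0,"ry": 0,"rz": 0},
    {"tx": -8,"ty": 0,"tz": -11,"rx": 0,"ry": 0,"rz": 0},
    {"tx": -10,"ty": 0,"tz": -11,"rx": 0,"ry": 0,"rz": 0},
  ],
)

```text
time: 23.7
position: [0.4848, -0.4511, 0.1687]
tool_rot: [0.682, 0.731, -0.002, 0.006]
ft_force: [-0.3, -0.3, 0.0]
grip_width: 0.0622
```

```bash
python3 -c "
from h import *
W=look('wrist','w9')
circ(W,.064,.075,(.42,.53,-.46,-.385))
circ(W,.064,.075,(.42,.53,-.38,-.3))
W=look('side','s9')
circ(W,.064,.075,(.42,.53,-.46,-.385))
circ(W,.064,.075,(.42,.53,-.38,-.3))
go((.476,-.345,.014,.062-1.57))"
```

```text
n 1886 circ [ 476.5 -418.5] 20.3 rect [ 476.3 -418.8] [39.7 39.1] 11.6 z 0.0688
n 2390 circ [ 475.  -344.6] 20.2 rect [ 474.5 -344.3] [39.2 39.1] 63.3 z 0.0688
n 68 circ [ 476.1 -416.9] 24.4 rect [ 479.4 -417.2] [36.6 41.9] 21.0 z 0.0689
n 76 circ [ 476.5 -347.4] 21.6 rect [ 476.9 -347. ] [40.5 36.8] 87.3 z 0.0683
t 23.8 pos [ 0.4834 -0.4501  0.1655] yaw -1.505 w 0.0619 f [-0.4  0.9 -1. ]
t [10.63 -0.09 15.09] r [0.003 0.006 0.003]
```

View pics/w9.png

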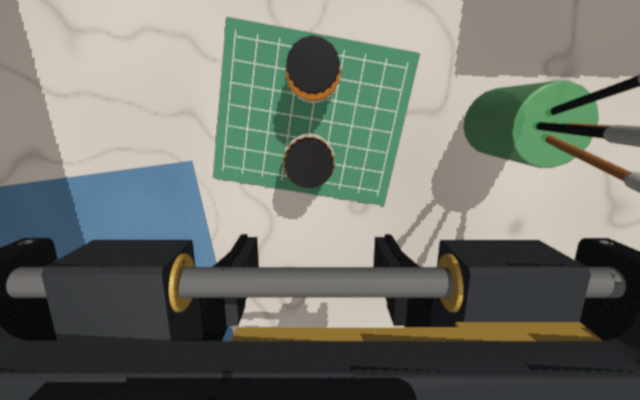

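Call:
send_rows(
  deltas=[
    {"tx": 1,"ty": -0.4,"tz": 1.5,"rx": 0,"ry": 0,"rz": 0},
    {"tx": 2.5,"ty": -0.9,"tz": 4,"rx": 0,"ry": 0,"rz": 0},
    {"tx": 3.2,"ty": -0.9,"tz": 6,"rx": 0,"ry": 0,"rz": 0},
    {"tx": 3.2,"ty": -0.9,"tz": 6,"rx": 0,"ry": 0,"rz": 0},
    {"tx": 3.2,"ty": -0.9,"tz": 6,"rx": 0,"ry": 0,"rz": 0},
  ],
)

```text
time: 24.22
position: [0.4712, -0.4122, 0.1027]
tool_rot: [0.682, 0.731, 0.0, -0.002]
ft_force: [0.7, -1.5, 0.2]
grip_width: 0.0617
```

Call:
send_rows(
  deltas=[
    {"tx": 0,"ty": 0,"tz": 0,"rx": 0,"ry": 0,"rz": 0},
    {"tx": 0,"ty": 0,"tz": 0,"rx": 0,"ry": 0,"rz": 0},
  ],
)

```text
time: 24.38
position: [0.4729, -0.4155, 0.1052]
tool_rot: [0.682, 0.731, -0.0, 0.002]
ft_force: [-0.4, 1.2, 0.8]
grip_width: 0.0618
```

```bash
python3 -c "
from h import *
go((.4764,-.4186,.051,.062-1.57))"
```

```text
t 24.38 pos [ 0.4729 -0.4155  0.1052] yaw -1.502 w 0.0618 f [-0.4  1.2  0.8]
t [-0.32  0.32  5.42] r [0.002 0.003 0.006]
```

Call:
send_rows(
  deltas=[
    {"tx": -0.3,"ty": 0.3,"tz": 1.5,"rx": 0,"ry": 0,"rz": 0},
    {"tx": -0.3,"ty": 0.3,"tz": 3.2,"rx": 0,"ry": 0,"rz": 0},
    {"tx": -0.3,"ty": 0.3,"tz": 4.6,"rx": 0,"ry": 0,"rz": 0},
    {"tx": -0.3,"ty": 0.3,"tz": 5.1,"rx": 0,"ry": 0,"rz": 0},
    {"tx": -0.3,"ty": 0.3,"tz": 5.1,"rx": 0,"ry": 0,"rz": 0},
  ],
)

```text
time: 24.8
position: [0.4749, -0.4171, 0.0522]
tool_rot: [0.682, 0.731, 0.0, -0.0]
ft_force: [0.1, 0.4, -0.2]
grip_width: 0.062
```

Call:
send_rows(
  deltas=[
    {"tx": 0,"ty": 0,"tz": 0,"rx": 0,"ry": 0,"rz": 0},
    {"tx": 0,"ty": 0,"tz": 0,"rx": 0,"ry": 0,"rz": 0},
  ],
)

```text
time: 24.97
position: [0.4757, -0.4179, 0.0538]
tool_rot: [0.682, 0.731, -0.0, 0.001]
ft_force: [0.3, -0.3, -0.4]
grip_width: 0.0619
```

```bash
python3 -c "
from h import *
go((.4764,-.4186,.051,.062-1.57))"
```

```text
t 24.97 pos [ 0.4757 -0.4179  0.0538] yaw -1.502 w 0.0619 f [ 0.3 -0.3 -0.4]
t [-0.07  0.06  0.28] r [0.001 0.002 0.006]
```

Call:
send_rows(
  deltas=[
    {"tx": 0,"ty": 0.1,"tz": 0.2,"rx": 0,"ry": 0,"rz": 0},
    {"tx": 0,"ty": 0.1,"tz": 0.2,"rx": 0,"ry": 0,"rz": 0},
    {"tx": 0,"ty": 0.1,"tz": 0.2,"rx": 0,"ry": 0,"rz": 0},
    {"tx": 0,"ty": 0.1,"tz": 0.2,"rx": 0,"ry": 0,"rz": 0},
    {"tx": 0,"ty": 0.1,"tz": 0.2,"rx": 0,"ry": 0,"rz": 0},
  ],
  claw=3.5,
  squeeze=8,
)

```text
time: 25.38
position: [0.4761, -0.417, 0.0507]
tool_rot: [0.682, 0.731, -0.0, 0.0]
ft_force: [1.3, 0.0, 1.3]
grip_width: 0.0397
```

Call:
send_rows(
  deltas=[
    {"tx": 0,"ty": 0,"tz": 0,"rx": 0,"ry": 0,"rz": 0},
    {"tx": 0,"ty": 0,"tz": 0,"rx": 0,"ry": 0,"rz": 0},
  ],
)

```text
time: 25.55
position: [0.4761, -0.417, 0.0507]
tool_rot: [0.682, 0.731, 0.0, 0.0]
ft_force: [0.2, 0.2, 2.6]
grip_width: 0.0397
```

```bash
python3 -c "
from h import *
go((.4764,-.4186,.051,.062-1.57))"
```

```text
t 25.55 pos [ 0.4761 -0.417   0.0507] yaw -1.502 w 0.0397 f [0.2 0.2 2.6]
t [-0.17  0.02 -0.03] r [0.    0.    0.006]
```

Call:
send_rows(
  deltas=[
    {"tx": 0,"ty": 0,"tz": -0.6,"rx": 0,"ry": 0,"rz": 0},
    {"tx": 0,"ty": 0,"tz": -1.6,"rx": 0,"ry": 0,"rz": 0},
    {"tx": 0,"ty": 0,"tz": -3.2,"rx": 0,"ry": 0,"rz": 0},
    {"tx": 0.5,"ty": 0,"tz": -6,"rx": 0,"ry": 0,"rz": 0},
    {"tx": 3,"ty": 0,"tz": -9,"rx": 0,"ry": 0,"rz": 0},
  ],
)

```text
time: 25.97
position: [0.4742, -0.3904, 0.1414]
tool_rot: [0.683, 0.73, -0.001, 0.002]
ft_force: [1.2, -0.2, 0.3]
grip_width: 0.04
```

```bash
python3 -c "
from h import *
go((.488,.418,.13,.062-1.57))
W=look('side','s10')
circ(W,.04,.075,(.42,.53,-.46,-.385))
circ(W,.064,.075,(.42,.53,-.38,-.3))
"
```

```text
t 25.97 pos [ 0.4742 -0.3904  0.1414] yaw -1.504 w 0.04 f [ 1.2 -0.2  0.3]
t [80.58  6.73  0.89] r [0.001 0.003 0.004]
n 106 circ [ 477.4 -420.1] 23.9 rect [ 479.1 -418.2] [43.3 39.3] 1.2 z 0.0498
n 76 circ [ 478.4 -344.8] 20.8 rect [ 477.5 -343.9] [36.5 38.3] 58.2 z 0.0685
```

Call:
send_rows(
  deltas=[
    {"tx": 4,"ty": 0,"tz": -0.5,"rx": 0,"ry": 0,"rz": 0},
    {"tx": 8,"ty": 0,"tz": -0.5,"rx": 0,"ry": 0,"rz": 0},
    {"tx": 12,"ty": 0,"tz": -0.5,"rx": 0,"ry": 0,"rz": 0},
    {"tx": 16,"ty": 0,"tz": -0.5,"rx": 0,"ry": 0,"rz": 0},
    {"tx": 20,"ty": 0.5,"tz": -0.5,"rx": 0,"ry": 0,"rz": 0},
  ],
)

```text
time: 26.43
position: [0.464, -0.1852, 0.1463]
tool_rot: [0.683, 0.731, -0.0, -0.0]
ft_force: [1.0, 0.4, -0.4]
grip_width: 0.0394
```

Call:
send_rows(
  deltas=[
    {"tx": 4,"ty": 1,"tz": 0,"rx": 0,"ry": 0,"rz": 0},
    {"tx": 8,"ty": 1.5,"tz": 0,"rx": 0,"ry": 0,"rz": 0},
    {"tx": 12,"ty": 2,"tz": 0,"rx": 0,"ry": 0,"rz": 0},
    {"tx": 16,"ty": 2.5,"tz": 0,"rx": 0,"ry": 0,"rz": 0},
    {"tx": 20,"ty": 3,"tz": 0,"rx": 0,"ry": 0,"rz": 0},
  ],
)

```text
time: 26.85
position: [0.4812, 0.0164, 0.1463]
tool_rot: [0.682, 0.731, 0.0, 0.001]
ft_force: [0.6, 0.3, -0.0]
grip_width: 0.0395
```

```bash
python3 -c "
from h import *
go((.488,.418,.13,.062-1.57))
"
```

```text
t 26.85 pos [0.4812 0.0164 0.1463] yaw -1.502 w 0.0395 f [ 0.6  0.3 -0. ]
t [40.02  3.44  1.62] r [0.001 0.    0.006]
```

Call:
send_rows(
  deltas=[
    {"tx": 4,"ty": 0.3,"tz": 0,"rx": 0,"ry": 0,"rz": 0},
    {"tx": 8,"ty": 0.7,"tz": 0,"rx": 0,"ry": 0,"rz": 0},
    {"tx": 12,"ty": 1,"tz": 0,"rx": 0,"ry": 0,"rz": 0},
    {"tx": 16,"ty": 1.4,"tz": 0,"rx": 0,"ry": 0,"rz": 0},
    {"tx": 20,"ty": 1.7,"tz": 0,"rx": 0,"ry": 0,"rz": 0},
  ],
)

```text
time: 27.27
position: [0.4844, 0.2174, 0.1464]
tool_rot: [0.682, 0.731, 0.001, 0.0]
ft_force: [0.7, -0.5, 0.2]
grip_width: 0.0396
```

Call:
send_rows(
  deltas=[
    {"tx": 4,"ty": 0.3,"tz": 0,"rx": 0,"ry": 0,"rz": 0},
    {"tx": 8,"ty": 0.7,"tz": 0.5,"rx": 0,"ry": 0,"rz": 0},
    {"tx": 12,"ty": 1,"tz": 1.5,"rx": 0,"ry": 0,"rz": 0},
    {"tx": 16,"ty": 1.4,"tz": 3,"rx": 0,"ry": 0,"rz": 0},
    {"tx": 19,"ty": 1.7,"tz": 5,"rx": 0,"ry": 0,"rz": 0},
  ],
)

```text
time: 27.68
position: [0.4892, 0.41, 0.0974]
tool_rot: [0.682, 0.732, 0.003, 0.001]
ft_force: [0.2, -0.2, 0.2]
grip_width: 0.0397
```

Call:
send_rows(
  deltas=[
    {"tx": 0.5,"ty": 0,"tz": 1,"rx": 0,"ry": 0,"rz": 0},
    {"tx": 0.5,"ty": 0,"tz": 2,"rx": 0,"ry": 0,"rz": 0},
    {"tx": 0.5,"ty": 0,"tz": 2,"rx": 0,"ry": 0,"rz": 0},
    {"tx": 0.5,"ty": 0,"tz": 2,"rx": 0,"ry": 0,"rz": 0},
  ],
)

```text
time: 28.02
position: [0.4875, 0.4092, 0.0753]
tool_rot: [0.683, 0.731, -0.001, -0.0]
ft_force: [0.4, -0.3, 0.2]
grip_width: 0.04
```

```bash
python3 -c "
from h import *
go((.488,.418,.0087,.062-1.57))
W=look('wrist','w11')
x,y,z=W[...,0],W[...,1],W[...,2]
m=(z>.013)&(z<.024)&(x>.39)&(x<.59)&(y>.31)&(y<.47)
print(cv2.minAreaRect((W[m][:,:2]*1000).astype(np.float32)),m.sum())
"
```

```text
t 28.02 pos [0.4875 0.4092 0.0753] yaw -1.503 w 0.04 f [ 0.4 -0.3  0.2]
t [0.88 0.12 6.65] r [-0.002  0.001  0.005]
((489.573974609375, 392.65625), (150.43321228027344, 120.43072509765625), 3.439070701599121) 3654
```

View pics/w11.png

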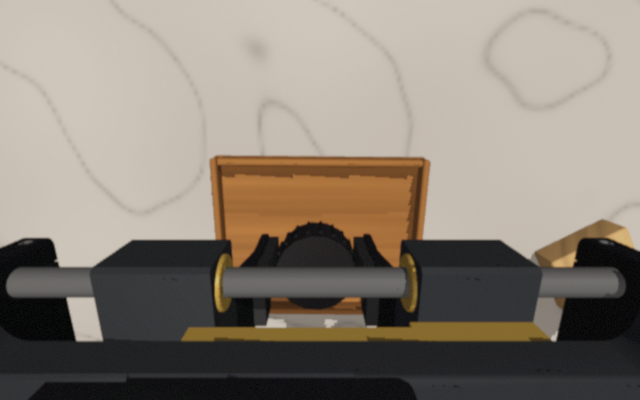

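Call:
send_rows(
  deltas=[
    {"tx": 0.6,"ty": 0,"tz": 1.5,"rx": 0,"ry": 0,"rz": 0},
    {"tx": 1.1,"ty": 0,"tz": 3,"rx": 0,"ry": 0,"rz": 0},
    {"tx": 1.1,"ty": 0,"tz": 4.5,"rx": 0,"ry": 0,"rz": 0},
    {"tx": 1.1,"ty": 0,"tz": 5.2,"rx": 0,"ry": 0,"rz": 0},
    {"tx": 1.1,"ty": 0,"tz": 5.2,"rx": 0,"ry": 0,"rz": 0},
  ],
)

```text
time: 28.48
position: [0.4862, 0.4203, 0.0217]
tool_rot: [0.683, 0.731, -0.002, -0.001]
ft_force: [-0.4, -0.3, -0.4]
grip_width: 0.0395
```

Call:
send_rows(
  deltas=[
    {"tx": 0,"ty": 0,"tz": 0.1,"rx": 0,"ry": 0,"rz": 0},
    {"tx": 0,"ty": 0,"tz": 0.3,"rx": 0,"ry": 0,"rz": 0},
    {"tx": 0,"ty": 0,"tz": 0.3,"rx": 0,"ry": 0,"rz": 0},
  ],
)

```text
time: 28.73
position: [0.4877, 0.4219, 0.021]
tool_rot: [0.682, 0.731, 0.001, 0.0]
ft_force: [0.6, 0.1, -1.5]
grip_width: 0.0398
```

```bash
python3 -c "
from h import *
go((.488,.42,.0087,.062-1.57))
"
```

```text
t 28.73 pos [0.4877 0.4219 0.021 ] yaw -1.502 w 0.0398 f [ 0.6  0.1 -1.5]
t [-0.2   0.02  1.23] r [ 0.001 -0.     0.006]
```

Call:
send_rows(
  deltas=[
    {"tx": -0.2,"ty": 0,"tz": 0.3,"rx": 0,"ry": 0,"rz": 0},
    {"tx": -0.2,"ty": 0,"tz": 0.7,"rx": 0,"ry": 0,"rz": 0},
    {"tx": -0.2,"ty": 0,"tz": 0.9,"rx": 0,"ry": 0,"rz": 0},
    {"tx": -0.2,"ty": 0,"tz": 0.9,"rx": 0,"ry": 0,"rz": 0},
    {"tx": -0.2,"ty": 0,"tz": 0.9,"rx": 0,"ry": 0,"rz": 0},
  ],
)

```text
time: 29.15
position: [0.4871, 0.4198, 0.0112]
tool_rot: [0.682, 0.731, -0.0, -0.0]
ft_force: [-0.7, -0.5, -0.3]
grip_width: 0.0397
```

```bash
python3 -c "
from h import *
go((.488,.42,.0087,.062-1.57))
"
```

```text
t 29.15 pos [0.4871 0.4198 0.0112] yaw -1.502 w 0.0397 f [-0.7 -0.5 -0.3]
t [0.01 0.09 0.25] r [-0.     0.     0.006]
```

Call:
send_rows(
  deltas=[
    {"tx": 0,"ty": 0,"tz": 0.1,"rx": 0,"ry": 0,"rz": 0},
    {"tx": 0,"ty": 0,"tz": 0.2,"rx": 0,"ry": 0,"rz": 0},
    {"tx": 0,"ty": 0,"tz": 0.2,"rx": 0,"ry": 0,"rz": 0},
    {"tx": 0,"ty": 0,"tz": 0.2,"rx": 0,"ry": 0,"rz": 0},
  ],
)

```text
time: 29.48
position: [0.4873, 0.4199, 0.0094]
tool_rot: [0.682, 0.731, -0.0, -0.0]
ft_force: [-0.3, 0.4, 0.1]
grip_width: 0.0397
```

```bash
python3 -c "
from h import *
go((.488,.42,.0087,.062-1.57))
"
```

```text
t 29.48 pos [0.4873 0.4199 0.0094] yaw -1.502 w 0.0397 f [-0.3  0.4  0.1]
t [0.01 0.07 0.07] r [-0.     0.     0.006]
```

Call:
send_rows(
  deltas=[
    {"tx": 0,"ty": 0,"tz": 0.1,"rx": 0,"ry": 0,"rz": 0},
    {"tx": 0,"ty": 0,"tz": 0.1,"rx": 0,"ry": 0,"rz": 0},
    {"tx": 0,"ty": 0,"tz": 0.1,"rx": 0,"ry": 0,"rz": 0},
  ],
)

```text
time: 29.73
position: [0.4875, 0.42, 0.0088]
tool_rot: [0.682, 0.731, 0.0, 0.0]
ft_force: [0.2, -1.1, 1.7]
grip_width: 0.0395
```

Call:
send_rows(
  deltas=[
    {"tx": 0,"ty": 0,"tz": 0,"rx": 0,"ry": 0,"rz": 0},
    {"tx": 0,"ty": 0,"tz": 0,"rx": 0,"ry": 0,"rz": 0},
    {"tx": 0,"ty": 0,"tz": 0,"rx": 0,"ry": 0,"rz": 0},
    {"tx": 0,"ty": 0,"tz": -1.5,"rx": 0,"ry": 0,"rz": 0},
    {"tx": 0,"ty": 0,"tz": -5,"rx": 0,"ry": 0,"rz": 0},
  ],
  claw=6.2,
)

```text
time: 30.15
position: [0.4839, 0.4177, 0.0542]
tool_rot: [0.682, 0.731, -0.005, -0.001]
ft_force: [0.1, 0.6, 0.2]
grip_width: 0.0599
```

Call:
send_rows(
  deltas=[
    {"tx": 0,"ty": 0,"tz": -4,"rx": 0,"ry": 0,"rz": 0},
    {"tx": -2,"ty": 0,"tz": -7.5,"rx": 0,"ry": 0,"rz": 0},
    {"tx": -6,"ty": -0.5,"tz": -8.5,"rx": 0,"ry": 0,"rz": 0},
    {"tx": -10,"ty": -1,"tz": -8.5,"rx": 0,"ry": 0,"rz": 0},
    {"tx": -14,"ty": -1.5,"tz": -8.5,"rx": 0,"ry": 0,"rz": 0},
  ],
)

```text
time: 30.57
position: [0.4824, 0.2785, 0.145]
tool_rot: [0.682, 0.732, 0.002, 0.001]
ft_force: [0.8, -0.1, -0.6]
grip_width: 0.0618
```

```bash
python3 -c "
from h import *
W=look('top','t12');
circ(W,.022,.035,(.44,.54,.34,.45))
go((.4748,-.3444,.11,.062-1.57))
"
```

```text
n 39 circ [474.7 425.8] 10.3 rect [475.8 425.8] [17.5 13.8] 87.5 z 0.0258
t 30.62 pos [0.4799 0.2709 0.1437] yaw -1.503 w 0.062 f [-2.9 -4.5 -1.7]
t [-61.34  -4.65   3.75] r [-0.004  0.006  0.005]
```

View pics/t12.png

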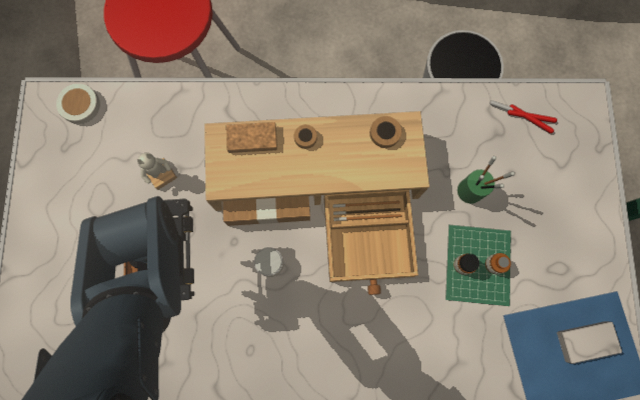

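Call:
send_rows(
  deltas=[
    {"tx": -4,"ty": -0.6,"tz": 0,"rx": 0,"ry": 0,"rz": 0},
    {"tx": -8,"ty": -1,"tz": 0,"rx": 0,"ry": 0,"rz": 0},
    {"tx": -12,"ty": -1.4,"tz": 0,"rx": 0,"ry": 0,"rz": 0},
    {"tx": -16,"ty": -1.6,"tz": 0,"rx": 0,"ry": 0,"rz": 0},
    {"tx": -20,"ty": -2,"tz": 0,"rx": 0,"ry": 0,"rz": 0},
  ],
)

```text
time: 31.03
position: [0.4759, 0.0767, 0.1435]
tool_rot: [0.682, 0.731, 0.0, 0.0]
ft_force: [1.2, -0.8, -0.4]
grip_width: 0.0619
```

Call:
send_rows(
  deltas=[
    {"tx": -4,"ty": 0,"tz": 0,"rx": 0,"ry": 0,"rz": 0},
    {"tx": -8,"ty": -0.4,"tz": 0,"rx": 0,"ry": 0,"rz": 0},
    {"tx": -12,"ty": -0.8,"tz": 0,"rx": 0,"ry": 0,"rz": 0},
    {"tx": -16,"ty": -1,"tz": 0,"rx": 0,"ry": 0,"rz": 0},
    {"tx": -20,"ty": -1.2,"tz": 0,"rx": 0,"ry": 0,"rz": 0},
  ],
)

```text
time: 31.45
position: [0.4773, -0.1239, 0.1435]
tool_rot: [0.682, 0.731, 0.0, -0.0]
ft_force: [1.3, 0.6, -0.4]
grip_width: 0.0622
```

```bash
python3 -c "
from h import *
go((.4748,-.3444,.11,.062-1.57))
"
```

```text
t 31.45 pos [ 0.4773 -0.1239  0.1435] yaw -1.502 w 0.0622 f [ 1.3  0.6 -0.4]
t [-21.98  -1.76   3.34] r [-0.    -0.     0.006]
```

Call:
send_rows(
  deltas=[
    {"tx": -4,"ty": -0.3,"tz": 0,"rx": 0,"ry": 0,"rz": 0},
    {"tx": -8,"ty": -0.6,"tz": 0,"rx": 0,"ry": 0,"rz": 0},
    {"tx": -12,"ty": -0.9,"tz": 0,"rx": 0,"ry": 0,"rz": 0},
    {"tx": -16,"ty": -1.2,"tz": 0,"rx": 0,"ry": 0,"rz": 0},
    {"tx": -19.5,"ty": -1.5,"tz": 0.6,"rx": 0,"ry": 0,"rz": 0},
  ],
)

```text
time: 31.87
position: [0.4767, -0.3211, 0.1383]
tool_rot: [0.683, 0.731, -0.0, 0.002]
ft_force: [1.1, -0.2, 0.5]
grip_width: 0.062
```

Call:
send_rows(
  deltas=[
    {"tx": -2,"ty": -0.1,"tz": 1,"rx": 0,"ry": 0,"rz": 0},
    {"tx": -2.4,"ty": -0.2,"tz": 2.5,"rx": 0,"ry": 0,"rz": 0},
    {"tx": -2.4,"ty": -0.2,"tz": 3,"rx": 0,"ry": 0,"rz": 0},
    {"tx": -2.4,"ty": -0.2,"tz": 3,"rx": 0,"ry": 0,"rz": 0},
    {"tx": -2.4,"ty": -0.2,"tz": 3,"rx": 0,"ry": 0,"rz": 0},
  ],
)

```text
time: 32.28
position: [0.4755, -0.3404, 0.1071]
tool_rot: [0.682, 0.731, 0.0, -0.001]
ft_force: [0.6, 0.1, 0.7]
grip_width: 0.0618
```

```bash
python3 -c "
from h import *
go((.4748,-.3444,.051,.062-1.57))
"
```

```text
t 32.28 pos [ 0.4755 -0.3404  0.1071] yaw -1.501 w 0.0618 f [0.6 0.1 0.7]
t [-0.4  -0.09  5.61] r [-0.001 -0.002  0.007]
```

Call:
send_rows(
  deltas=[
    {"tx": -0.2,"ty": 0,"tz": 1.5,"rx": 0,"ry": 0,"rz": 0},
    {"tx": -0.2,"ty": 0,"tz": 3.2,"rx": 0,"ry": 0,"rz": 0},
    {"tx": -0.2,"ty": 0,"tz": 4.6,"rx": 0,"ry": 0,"rz": 0},
    {"tx": -0.2,"ty": 0,"tz": 5.3,"rx": 0,"ry": 0,"rz": 0},
    {"tx": -0.2,"ty": 0,"tz": 5.3,"rx": 0,"ry": 0,"rz": 0},
  ],
)

```text
time: 32.7
position: [0.4757, -0.3421, 0.0537]
tool_rot: [0.682, 0.732, 0.0, -0.001]
ft_force: [1.1, -0.6, 0.2]
grip_width: 0.062
```

Call:
send_rows(
  deltas=[
    {"tx": 0,"ty": 0,"tz": 0,"rx": 0,"ry": 0,"rz": 0},
    {"tx": 0,"ty": 0,"tz": 0,"rx": 0,"ry": 0,"rz": 0},
  ],
)

```text
time: 32.87
position: [0.4767, -0.3438, 0.0556]
tool_rot: [0.682, 0.731, -0.0, 0.001]
ft_force: [0.0, -0.3, 0.0]
grip_width: 0.0617
```

```bash
python3 -c "
from h import *
go((.4748,-.3444,.051,.062-1.57))
"
```

```text
t 32.87 pos [ 0.4767 -0.3438  0.0556] yaw -1.501 w 0.0617 f [ 0.  -0.3  0. ]
t [-0.04 -0.19  0.46] r [0.001 0.001 0.007]
```

Call:
send_rows(
  deltas=[
    {"tx": 0,"ty": -0.2,"tz": 0.4,"rx": 0,"ry": 0,"rz": 0},
    {"tx": 0,"ty": -0.2,"tz": 0.4,"rx": 0,"ry": 0,"rz": 0},
    {"tx": 0,"ty": -0.2,"tz": 0.4,"rx": 0,"ry": 0,"rz": 0},
  ],
)

```text
time: 33.12
position: [0.4738, -0.3439, 0.0507]
tool_rot: [0.682, 0.731, -0.0, 0.0]
ft_force: [-0.5, 0.1, -0.2]
grip_width: 0.0622
```

Call:
send_rows(
  deltas=[
    {"tx": 0,"ty": 0,"tz": 0,"rx": 0,"ry": 0,"rz": 0},
    {"tx": 0,"ty": 0,"tz": 0,"rx": 0,"ry": 0,"rz": 0},
    {"tx": 0,"ty": 0,"tz": 0,"rx": 0,"ry": 0,"rz": 0},
    {"tx": 0,"ty": 0,"tz": 0,"rx": 0,"ry": 0,"rz": 0},
    {"tx": 0,"ty": 0,"tz": 0,"rx": 0,"ry": 0,"rz": 0},
  ],
  claw=3.5,
)

```text
time: 33.53
position: [0.4741, -0.3439, 0.0505]
tool_rot: [0.682, 0.731, 0.0, 0.0]
ft_force: [-0.8, -0.1, 0.7]
grip_width: 0.0397
```

Call:
send_rows(
  deltas=[
    {"tx": 0,"ty": 0,"tz": 0,"rx": 0,"ry": 0,"rz": 0},
    {"tx": 0,"ty": 0,"tz": 0,"rx": 0,"ry": 0,"rz": 0},
  ],
)

```text
time: 33.7
position: [0.474, -0.3439, 0.0505]
tool_rot: [0.682, 0.731, -0.0, 0.0]
ft_force: [0.2, 1.2, 0.5]
grip_width: 0.04
```

Call:
send_rows(
  deltas=[
    {"tx": 0,"ty": 0,"tz": -0.6,"rx": 0,"ry": 0,"rz": 0},
    {"tx": 0,"ty": 0,"tz": -1.6,"rx": 0,"ry": 0,"rz": 0},
    {"tx": 0,"ty": 0,"tz": -3.2,"rx": 0,"ry": 0,"rz": 0},
    {"tx": 0.5,"ty": 0,"tz": -6,"rx": 0,"ry": 0,"rz": 0},
    {"tx": 3,"ty": 0,"tz": -9,"rx": 0,"ry": 0,"rz": 0},
  ],
)

```text
time: 34.12
position: [0.4726, -0.3173, 0.1417]
tool_rot: [0.683, 0.73, -0.001, 0.002]
ft_force: [1.6, -0.0, 0.2]
grip_width: 0.0397
```

Call:
send_rows(
  deltas=[
    {"tx": 4,"ty": 0.2,"tz": -0.5,"rx": 0,"ry": 0,"rz": 0},
    {"tx": 8,"ty": 0.6,"tz": -0.5,"rx": 0,"ry": 0,"rz": 0},
    {"tx": 12,"ty": 1,"tz": -0.5,"rx": 0,"ry": 0,"rz": 0},
    {"tx": 16,"ty": 1.4,"tz": -0.5,"rx": 0,"ry": 0,"rz": 0},
    {"tx": 20,"ty": 1.8,"tz": -0.5,"rx": 0,"ry": 0,"rz": 0},
  ],
)

```text
time: 34.53
position: [0.4759, -0.1116, 0.1467]
tool_rot: [0.683, 0.731, 0.0, 0.001]
ft_force: [1.0, -0.3, -0.6]
grip_width: 0.0399
```

Call:
send_rows(
  deltas=[
    {"tx": 4,"ty": 0.4,"tz": 0,"rx": 0,"ry": 0,"rz": 0},
    {"tx": 8,"ty": 0.8,"tz": 0,"rx": 0,"ry": 0,"rz": 0},
    {"tx": 12,"ty": 1.2,"tz": 0,"rx": 0,"ry": 0,"rz": 0},
    {"tx": 16,"ty": 1.6,"tz": 0,"rx": 0,"ry": 0,"rz": 0},
    {"tx": 20,"ty": 2,"tz": 0,"rx": 0,"ry": 0,"rz": 0},
  ],
)

```text
time: 34.95
position: [0.4821, 0.0897, 0.1465]
tool_rot: [0.682, 0.731, 0.0, 0.0]
ft_force: [2.0, -0.4, -0.8]
grip_width: 0.0403
```

```bash
python3 -c "
from h import *
go((.4913,.3657,.08,.062-1.57))
"
```

```text
t 34.95 pos [0.4821 0.0897 0.1465] yaw -1.502 w 0.0403 f [ 2.  -0.4 -0.8]
t [27.47  2.81  6.65] r [0.001 0.    0.006]
```

Call:
send_rows(
  deltas=[
    {"tx": 4,"ty": 0.4,"tz": 0,"rx": 0,"ry": 0,"rz": 0},
    {"tx": 8,"ty": 0.8,"tz": 0,"rx": 0,"ry": 0,"rz": 0},
    {"tx": 12,"ty": 1.2,"tz": 0,"rx": 0,"ry": 0,"rz": 0},
    {"tx": 16,"ty": 1.6,"tz": 0.5,"rx": 0,"ry": 0,"rz": 0},
    {"tx": 20,"ty": 2,"tz": 1,"rx": 0,"ry": 0,"rz": 0},
  ],
)

```text
time: 35.37
position: [0.4884, 0.2909, 0.1368]
tool_rot: [0.682, 0.731, 0.001, 0.0]
ft_force: [1.2, -1.2, 0.3]
grip_width: 0.0399
```

Call:
send_rows(
  deltas=[
    {"tx": 3.5,"ty": 0.3,"tz": 1.5,"rx": 0,"ry": 0,"rz": 0},
    {"tx": 6,"ty": 0.6,"tz": 3,"rx": 0,"ry": 0,"rz": 0},
    {"tx": 7.3,"ty": 0.7,"tz": 5,"rx": 0,"ry": 0,"rz": 0},
    {"tx": 7.3,"ty": 0.7,"tz": 6,"rx": 0,"ry": 0,"rz": 0},
    {"tx": 7.3,"ty": 0.7,"tz": 6,"rx": 0,"ry": 0,"rz": 0},
  ],
)

```text
time: 35.78
position: [0.4882, 0.3616, 0.0736]
tool_rot: [0.682, 0.732, -0.002, -0.001]
ft_force: [-1.1, -0.0, -0.5]
grip_width: 0.0402
```

Call:
send_rows(
  deltas=[
    {"tx": 0,"ty": 0,"tz": 0,"rx": 0,"ry": 0,"rz": 0},
    {"tx": 0,"ty": 0,"tz": 0,"rx": 0,"ry": 0,"rz": 0},
  ],
)

```text
time: 35.95
position: [0.4909, 0.361, 0.0765]
tool_rot: [0.683, 0.731, 0.0, 0.0]
ft_force: [0.1, -0.3, -0.1]
grip_width: 0.0399
```

```bash
python3 -c "
from h import *
go((.4913,.3657,.0085,.062-1.57))
W=look('wrist','w13')
"
```

```text
t 35.95 pos [0.4909 0.361  0.0765] yaw -1.503 w 0.0399 f [ 0.1 -0.3 -0.1]
t [0.46 0.07 6.8 ] r [ 0.001 -0.     0.005]
```

View pics/w13.png

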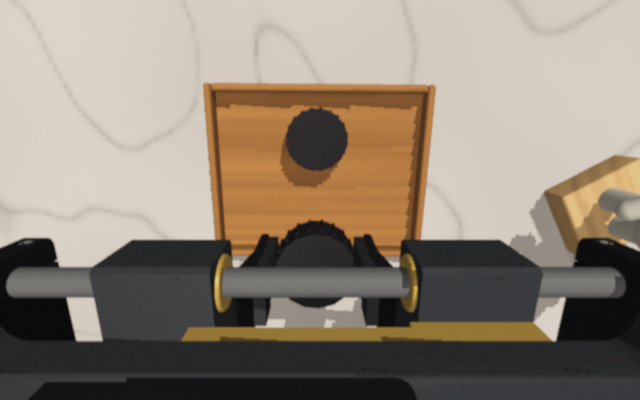

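Call:
send_rows(
  deltas=[
    {"tx": 0.4,"ty": 0,"tz": 1.5,"rx": 0,"ry": 0,"rz": 0},
    {"tx": 0.5,"ty": 0,"tz": 3,"rx": 0,"ry": 0,"rz": 0},
    {"tx": 0.5,"ty": 0,"tz": 4.5,"rx": 0,"ry": 0,"rz": 0},
    {"tx": 0.5,"ty": 0,"tz": 5.6,"rx": 0,"ry": 0,"rz": 0},
    {"tx": 0.5,"ty": 0,"tz": 5.6,"rx": 0,"ry": 0,"rz": 0},
  ],
)

```text
time: 36.42
position: [0.4893, 0.3656, 0.0183]
tool_rot: [0.683, 0.731, -0.001, -0.0]
ft_force: [0.0, -0.1, -0.6]
grip_width: 0.0397
```

Call:
send_rows(
  deltas=[
    {"tx": 0,"ty": 0,"tz": 0.3,"rx": 0,"ry": 0,"rz": 0},
    {"tx": 0,"ty": 0,"tz": 0.5,"rx": 0,"ry": 0,"rz": 0},
    {"tx": 0,"ty": 0,"tz": 0.5,"rx": 0,"ry": 0,"rz": 0},
    {"tx": 0,"ty": 0,"tz": 0.5,"rx": 0,"ry": 0,"rz": 0},
  ],
)

```text
time: 36.75
position: [0.4904, 0.3671, 0.0151]
tool_rot: [0.682, 0.731, 0.001, 0.0]
ft_force: [-0.2, -0.2, 0.3]
grip_width: 0.0399
```

```bash
python3 -c "
from h import *
go((.4913,.3657,.0085,.062-1.57))
"
```

```text
t 36.75 pos [0.4904 0.3671 0.0151] yaw -1.502 w 0.0399 f [-0.2 -0.2  0.3]
t [-0.14  0.08  0.66] r [ 0.001 -0.     0.006]
```

Call:
send_rows(
  deltas=[
    {"tx": -0.1,"ty": 0,"tz": 0.3,"rx": 0,"ry": 0,"rz": 0},
    {"tx": -0.1,"ty": 0,"tz": 0.4,"rx": 0,"ry": 0,"rz": 0},
    {"tx": -0.1,"ty": 0,"tz": 0.5,"rx": 0,"ry": 0,"rz": 0},
    {"tx": -0.1,"ty": 0,"tz": 0.6,"rx": 0,"ry": 0,"rz": 0},
    {"tx": -0.1,"ty": 0,"tz": 0.6,"rx": 0,"ry": 0,"rz": 0},
  ],
)

```text
time: 37.17
position: [0.49, 0.366, 0.0085]
tool_rot: [0.682, 0.731, -0.0, -0.0]
ft_force: [0.0, -0.3, -0.1]
grip_width: 0.0394
```

Call:
send_rows(
  deltas=[
    {"tx": 0,"ty": 0,"tz": 0.1,"rx": 0,"ry": 0,"rz": 0},
    {"tx": 0,"ty": 0,"tz": 0.1,"rx": 0,"ry": 0,"rz": 0},
  ],
)

```text
time: 37.33
position: [0.49, 0.366, 0.0083]
tool_rot: [0.682, 0.731, 0.0, 0.0]
ft_force: [-1.1, -0.8, 5.8]
grip_width: 0.04
```

Contact. Release and go toward the box.

Call:
send_rows(
  deltas=[
    {"tx": 0,"ty": 0,"tz": 0,"rx": 0,"ry": 0,"rz": 0},
    {"tx": 0,"ty": 0,"tz": 0,"rx": 0,"ry": 0,"rz": 0},
    {"tx": 0,"ty": 0,"tz": 0,"rx": 0,"ry": 0,"rz": 0},
    {"tx": 0,"ty": 0,"tz": -1.5,"rx": 0,"ry": 0,"rz": 0},
    {"tx": 0,"ty": 0,"tz": -5,"rx": 0,"ry": 0,"rz": 0},
  ],
  claw=6.2,
)

```text
time: 37.75
position: [0.4867, 0.3641, 0.0535]
tool_rot: [0.682, 0.731, -0.005, -0.002]
ft_force: [0.4, 0.2, -1.0]
grip_width: 0.0601
```

Call:
send_rows(
  deltas=[
    {"tx": 0,"ty": 0,"tz": -4,"rx": 0,"ry": 0,"rz": 0},
    {"tx": -2,"ty": 0,"tz": -7.5,"rx": 0,"ry": 0,"rz": 0},
    {"tx": -6,"ty": -0.5,"tz": -8.5,"rx": 0,"ry": 0,"rz": 0},
    {"tx": -10,"ty": -1,"tz": -8.5,"rx": 0,"ry": 0,"rz": 0},
    {"tx": -14,"ty": -1.5,"tz": -8.5,"rx": 0,"ry": 0,"rz": 0},
  ],
)

```text
time: 38.17
position: [0.4853, 0.2245, 0.1438]
tool_rot: [0.682, 0.732, 0.001, 0.001]
ft_force: [0.2, -0.2, -1.1]
grip_width: 0.0618
```

Call:
send_rows(
  deltas=[
    {"tx": -4,"ty": -0.6,"tz": 0,"rx": 0,"ry": 0,"rz": -0.12},
    {"tx": -8,"ty": -1.5,"tz": 0,"rx": 0,"ry": 0,"rz": -0.24},
    {"tx": -12,"ty": -2.4,"tz": 0,"rx": 0,"ry": 0,"rz": -0.36},
    {"tx": -16,"ty": -3.3,"tz": 0,"rx": 0,"ry": 0,"rz": -0.48},
    {"tx": -20,"ty": -4.2,"tz": 0,"rx": 0,"ry": 0,"rz": -0.6},
  ],
)

```text
time: 38.58
position: [0.4598, 0.043, 0.1424]
tool_rot: [0.458, 0.889, -0.0, 0.0]
ft_force: [0.3, -0.6, -0.3]
grip_width: 0.0619
```

```bash
python3 -c "
from h import *
W=look('top','t14',['tin1','knob']);
circ(W,.018,.04,(.44,.54,.335,.392))
circ(W,.018,.04,(.44,.54,.392,.445))
circ(W,.02,.05,(.38,.432,-.2,-.07))
circ(W,.044,.056,(.40,.64,-.26,-.01))
go((.40,-.13,.1,.062))
"
```

```text
tin1 0.39 [138. 256.] 260 med [0.485 0.414 0.025] lo [0.468 0.398 0.01 ] hi [0.504 0.434 0.029]
knob 0.81 [372. 233.] 7734 med [ 0.539 -0.129  0.008] lo [ 0.429 -0.221  0.001] hi [ 0.64  -0.025  0.052]
n 248 circ [497.2 356.3] 31.0 rect [492.1 355.1] [39.1 56.5] 21.8 z 0.0251
n 247 circ [470.8 422. ] 35.8 rect [478.5 427.2] [39.9 69.3] 36.6 z 0.0254
n 144 circ [ 416.7 -130.7] 16.6 rect [ 418.3 -130.5] [27.6 29.3] 5.0 z 0.0397
n 898 circ [ 541.  -134.4] 148.0 rect [ 523.1 -133. ] [233.7 229.3] 0.0 z 0.0485
t 38.73 pos [0.4603 0.0425 0.1424] yaw -0.963 w 0.0623 f [ 0.4 -0.9 -0.5]
t [-10.72 -14.8    4.24] r [ 0.    -0.    -1.025]
```

View pics/t14.png

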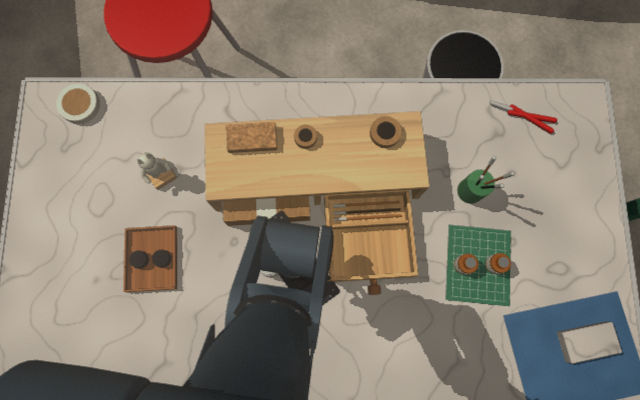

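```bash
python3 -c "
from h import *
go((.4165,-.1318,.1,.062))
"
```

```text
t 38.73 pos [0.4603 0.0425 0.1424] yaw -0.963 w 0.0623 f [ 0.4 -0.9 -0.5]
t [-11.81 -13.55   4.24] r [ 0.    -0.    -1.025]
```

Call:
send_rows(
  deltas=[
    {"tx": -3,"ty": -2.7,"tz": 0,"rx": 0,"ry": 0,"rz": -0.12},
    {"tx": -6,"ty": -5.4,"tz": 0,"rx": 0,"ry": 0,"rz": -0.24},
    {"tx": -9,"ty": -8,"tz": 0,"rx": 0,"ry": 0,"rz": -0.36},
    {"tx": -11,"ty": -11,"tz": 0,"rx": 0,"ry": 0,"rz": -0.48},
    {"tx": -11.7,"ty": -13,"tz": 0,"rx": 0,"ry": 0,"rz": -0.6},
  ],
)

```text
time: 39.15
position: [0.4257, -0.1233, 0.1426]
tool_rot: [0.21, 0.978, -0.0, 0.002]
ft_force: [0.3, -0.2, -0.5]
grip_width: 0.0623
```

Call:
send_rows(
  deltas=[
    {"tx": 0,"ty": 0,"tz": 0,"rx": 0,"ry": 0,"rz": -0.12},
    {"tx": 0,"ty": 0,"tz": 0,"rx": 0,"ry": 0,"rz": -0.24},
    {"tx": 0,"ty": 0,"tz": 0,"rx": 0,"ry": 0,"rz": -0.36},
    {"tx": 0,"ty": 0,"tz": 0,"rx": 0,"ry": 0,"rz": -0.41},
    {"tx": 0,"ty": 0,"tz": 0,"rx": 0,"ry": 0,"rz": -0.41},
  ],
)

```text
time: 39.57
position: [0.4244, -0.1208, 0.1424]
tool_rot: [0.009, 1.0, 0.0, 0.0]
ft_force: [0.4, -0.2, -0.0]
grip_width: 0.0616
```

```bash
python3 -c "
from h import *
go((.4165,-.1318,.07,.062))
"
```

```text
t 39.57 pos [ 0.4244 -0.1208  0.1424] yaw -0.018 w 0.0616 f [ 0.4 -0.2 -0. ]
t [ 0.77 -1.11  7.24] r [ 0.    0.   -0.08]
```

Call:
send_rows(
  deltas=[
    {"tx": 0.7,"ty": -1.1,"tz": 2,"rx": 0,"ry": 0,"rz": -0.08},
    {"tx": 0.7,"ty": -1.1,"tz": 4,"rx": 0,"ry": 0,"rz": -0.08},
    {"tx": 0.7,"ty": -1.1,"tz": 6,"rx": 0,"ry": 0,"rz": -0.08},
    {"tx": 0.7,"ty": -1.1,"tz": 7,"rx": 0,"ry": 0,"rz": -0.08},
    {"tx": 0.7,"ty": -1.1,"tz": 7,"rx": 0,"ry": 0,"rz": -0.08},
  ],
)

```text
time: 39.98
position: [0.4159, -0.1312, 0.0706]
tool_rot: [-0.03, 1.0, 0.001, -0.002]
ft_force: [0.2, -0.8, -0.1]
grip_width: 0.0623
```

Call:
send_rows(
  deltas=[
    {"tx": 0,"ty": 0,"tz": 0,"rx": 0,"ry": 0,"rz": 0},
    {"tx": 0,"ty": 0,"tz": 0,"rx": 0,"ry": 0,"rz": 0},
  ],
)

```text
time: 40.15
position: [0.4173, -0.1324, 0.0729]
tool_rot: [-0.03, 1.0, -0.0, 0.0]
ft_force: [-0.3, -0.3, 0.4]
grip_width: 0.062
```

```bash
python3 -c "
from h import *
go((.4165,-.1318,.0115,.062))
W=look('wrist','w15')
circ(W,.02,.05,(.38,.432,-.2,-.07))
"
```

```text
t 40.15 pos [ 0.4173 -0.1324  0.0729] yaw 0.061 w 0.062 f [-0.3 -0.3  0.4]
t [0.08 0.07 6.14] r [-0.001  0.001 -0.001]
n 1792 circ [ 416.8 -131.2] 17.3 rect [ 418.2 -131. ] [28.2 28.9] 2.5 z 0.0409
```

View pics/w15.png

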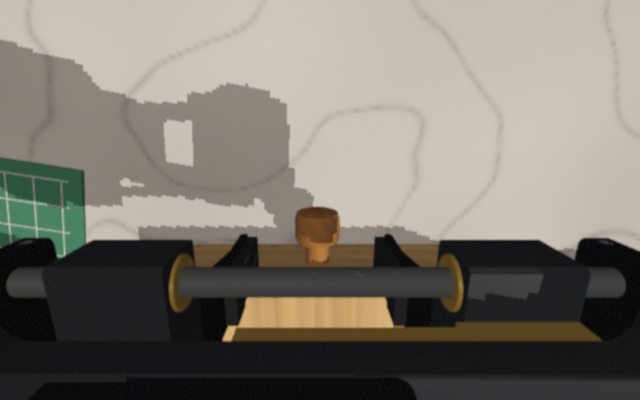

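Call:
send_rows(
  deltas=[
    {"tx": 0,"ty": 0.1,"tz": 2,"rx": 0,"ry": 0,"rz": 0},
    {"tx": 0,"ty": 0.1,"tz": 4,"rx": 0,"ry": 0,"rz": 0},
    {"tx": 0,"ty": 0.1,"tz": 5.7,"rx": 0,"ry": 0,"rz": 0},
    {"tx": 0,"ty": 0.1,"tz": 6.1,"rx": 0,"ry": 0,"rz": 0},
    {"tx": 0,"ty": 0.1,"tz": 6.1,"rx": 0,"ry": 0,"rz": 0},
  ],
)

```text
time: 40.62
position: [0.4165, -0.1315, 0.0112]
tool_rot: [-0.03, 1.0, 0.0, -0.0]
ft_force: [0.5, -0.5, 0.1]
grip_width: 0.0619
```

Call:
send_rows(
  deltas=[
    {"tx": 0,"ty": 0,"tz": 0,"rx": 0,"ry": 0,"rz": 0},
    {"tx": 0,"ty": 0,"tz": 0,"rx": 0,"ry": 0,"rz": 0},
    {"tx": 0,"ty": 0,"tz": 0,"rx": 0,"ry": 0,"rz": 0},
    {"tx": 0,"ty": 0,"tz": 0,"rx": 0,"ry": 0,"rz": 0},
    {"tx": 0,"ty": 0,"tz": 0,"rx": 0,"ry": 0,"rz": 0},
  ],
  claw=2.0,
  squeeze=25,
)

```text
time: 41.03
position: [0.4169, -0.1319, 0.0121]
tool_rot: [-0.03, 1.0, -0.0, 0.001]
ft_force: [0.6, 0.2, -0.2]
grip_width: 0.0364
```

Call:
send_rows(
  deltas=[
    {"tx": 0,"ty": 0,"tz": 0,"rx": 0,"ry": 0,"rz": 0},
    {"tx": 0,"ty": 0,"tz": 0,"rx": 0,"ry": 0,"rz": 0},
    {"tx": 0,"ty": 0,"tz": 0,"rx": 0,"ry": 0,"rz": 0},
  ],
)

```text
time: 41.28
position: [0.4167, -0.1318, 0.0118]
tool_rot: [-0.03, 1.0, -0.0, 0.0]
ft_force: [0.4, 0.4, 5.6]
grip_width: 0.0293
```

```bash
python3 -c "
from h import *
go((.568,-.1236,.0115,.062))
"
```

```text
t 41.28 pos [ 0.4167 -0.1318  0.0118] yaw 0.061 w 0.0293 f [0.4 0.4 5.6]
t [-15.15  -0.1    0.04] r [-0.     0.001 -0.001]
```

Call:
send_rows(
  deltas=[
    {"tx": -0.4,"ty": 0,"tz": 0,"rx": 0,"ry": 0,"rz": 0},
    {"tx": -1,"ty": 0,"tz": 0,"rx": 0,"ry": 0,"rz": 0},
    {"tx": -2,"ty": 0,"tz": 0,"rx": 0,"ry": 0,"rz": 0},
    {"tx": -3,"ty": 0,"tz": 0,"rx": 0,"ry": 0,"rz": 0},
    {"tx": -4,"ty": 0,"tz": 0,"rx": 0,"ry": 0,"rz": 0},
  ],
)

```text
time: 41.7
position: [0.4495, -0.1262, 0.0117]
tool_rot: [-0.031, 0.999, 0.003, -0.007]
ft_force: [-13.2, -1.4, 14.5]
grip_width: 0.0292
```

Call:
send_rows(
  deltas=[
    {"tx": -1,"ty": 0,"tz": 0,"rx": 0,"ry": 0,"rz": 0},
    {"tx": -2,"ty": 0,"tz": 0,"rx": 0,"ry": 0,"rz": 0},
    {"tx": -3,"ty": 0,"tz": 0,"rx": 0,"ry": 0,"rz": 0},
    {"tx": -4,"ty": 0,"tz": 0,"rx": 0,"ry": 0,"rz": 0},
    {"tx": -5,"ty": 0,"tz": 0,"rx": 0,"ry": 0,"rz": 0},
  ],
)

```text
time: 42.12
position: [0.4989, -0.1235, 0.0118]
tool_rot: [-0.031, 0.999, 0.003, -0.008]
ft_force: [-13.4, -0.5, 15.8]
grip_width: 0.0289
```

Call:
send_rows(
  deltas=[
    {"tx": -1,"ty": 0,"tz": 0,"rx": 0,"ry": 0,"rz": 0},
    {"tx": -2,"ty": 0,"tz": 0,"rx": 0,"ry": 0,"rz": 0},
    {"tx": -3,"ty": 0,"tz": 0,"rx": 0,"ry": 0,"rz": 0},
    {"tx": -4,"ty": 0,"tz": 0,"rx": 0,"ry": 0,"rz": 0},
    {"tx": -4.5,"ty": 0,"tz": 0,"rx": 0,"ry": 0,"rz": 0},
  ],
)

```text
time: 42.53
position: [0.5464, -0.1219, 0.0118]
tool_rot: [-0.031, 0.999, 0.002, -0.006]
ft_force: [-11.1, 0.5, 13.0]
grip_width: 0.0293
```

Call:
send_rows(
  deltas=[
    {"tx": -0.2,"ty": 0,"tz": 0,"rx": 0,"ry": 0,"rz": 0},
    {"tx": -0.4,"ty": 0,"tz": 0,"rx": 0,"ry": 0,"rz": 0},
    {"tx": -0.6,"ty": 0,"tz": 0,"rx": 0,"ry": 0,"rz": 0},
    {"tx": -0.8,"ty": 0,"tz": 0,"rx": 0,"ry": 0,"rz": 0},
    {"tx": -1.0,"ty": 0,"tz": 0,"rx": 0,"ry": 0,"rz": 0},
  ],
)

```text
time: 42.95
position: [0.5541, -0.1211, 0.0118]
tool_rot: [-0.031, 0.999, 0.002, -0.007]
ft_force: [-13.7, -1.0, 15.0]
grip_width: 0.0294
```

Call:
send_rows(
  deltas=[
    {"tx": -0.2,"ty": 0,"tz": 0,"rx": 0,"ry": 0,"rz": 0},
    {"tx": -0.4,"ty": 0,"tz": 0,"rx": 0,"ry": 0,"rz": 0},
    {"tx": -0.6,"ty": 0,"tz": 0,"rx": 0,"ry": 0,"rz": 0},
    {"tx": -0.8,"ty": 0,"tz": 0,"rx": 0,"ry": 0,"rz": 0},
    {"tx": -1.0,"ty": 0,"tz": 0,"rx": 0,"ry": 0,"rz": 0},
  ],
)

```text
time: 43.37
position: [0.5642, -0.1206, 0.0118]
tool_rot: [-0.031, 0.999, 0.002, -0.007]
ft_force: [-13.3, -0.3, 14.1]
grip_width: 0.0291
```

Call:
send_rows(
  deltas=[
    {"tx": -0.1,"ty": 0,"tz": 0,"rx": 0,"ry": 0,"rz": 0},
    {"tx": -0.2,"ty": 0,"tz": 0,"rx": 0,"ry": 0,"rz": 0},
    {"tx": -0.3,"ty": 0,"tz": 0,"rx": 0,"ry": 0,"rz": 0},
    {"tx": -0.3,"ty": 0,"tz": 0,"rx": 0,"ry": 0,"rz": 0},
  ],
)

```text
time: 43.7
position: [0.5676, -0.1205, 0.0118]
tool_rot: [-0.031, 0.999, 0.002, -0.007]
ft_force: [-12.3, -0.0, 14.4]
grip_width: 0.0295
```

Call:
send_rows(
  deltas=[
    {"tx": -0.1,"ty": 0,"tz": 0,"rx": 0,"ry": 0,"rz": 0},
    {"tx": -0.2,"ty": 0,"tz": 0,"rx": 0,"ry": 0,"rz": 0},
    {"tx": -0.3,"ty": 0,"tz": 0,"rx": 0,"ry": 0,"rz": 0},
    {"tx": -0.3,"ty": 0,"tz": 0,"rx": 0,"ry": 0,"rz": 0},
  ],
)

```text
time: 44.03
position: [0.569, -0.1203, 0.0118]
tool_rot: [-0.031, 0.999, 0.002, -0.009]
ft_force: [-15.1, -1.8, 15.9]
grip_width: 0.0293
```

Call:
send_rows(
  deltas=[
    {"tx": -0.2,"ty": 0,"tz": 0,"rx": 0,"ry": 0,"rz": 0},
    {"tx": -0.3,"ty": 0,"tz": 0,"rx": 0,"ry": 0,"rz": 0},
    {"tx": -0.4,"ty": 0,"tz": 0,"rx": 0,"ry": 0,"rz": 0},
    {"tx": -0.4,"ty": 0,"tz": 0,"rx": 0,"ry": 0,"rz": 0},
  ],
)

```text
time: 44.37
position: [0.5692, -0.1203, 0.0116]
tool_rot: [-0.032, 0.999, 0.003, -0.013]
ft_force: [-22.3, -5.8, 20.7]
grip_width: 0.0293
```

```bash
python3 -c "
from h import *
go((.568,-.1236,.0115,.062))
W=look('wrist','w16');circ(W,.044,.054,(.585,.60,-.23,-.02))
W=look('side','s16');circ(W,.044,.054,(.55,.63,-.24,-.01))
"
```

```text
t 44.37 pos [ 0.5692 -0.1203  0.0116] yaw 0.064 w 0.0293 f [-22.3  -5.8  20.7]
t [ 0.14 -0.33  0.02] r [ 0.006 -0.025  0.002]
n 358 circ [ 593.2 -119.3] 99.4 rect [ 592.9 -119.3] [  2.5 198.9] 3.4 z 0.0476
n 74 circ [ 608.9 -119.6] 102.0 rect [ 608.3 -119.4] [ 29.9 203.3] 2.2 z 0.0487
```

View pics/s16.png

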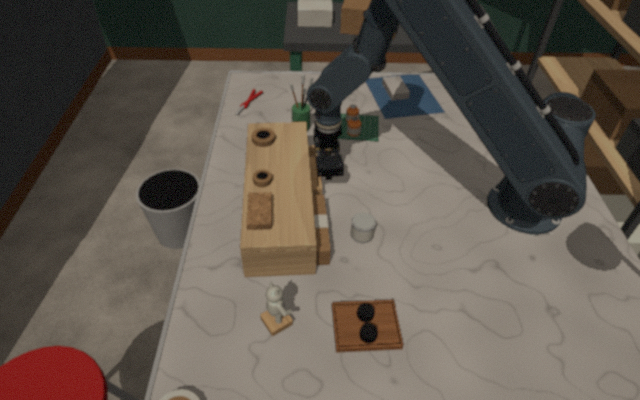

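Call:
send_rows(
  deltas=[
    {"tx": 0.3,"ty": 0,"tz": -0.1,"rx": 0,"ry": 0,"rz": 0},
    {"tx": 0.6,"ty": 0,"tz": -0.2,"rx": 0,"ry": 0,"rz": 0},
    {"tx": 0.6,"ty": 0,"tz": -0.2,"rx": 0,"ry": 0,"rz": 0},
    {"tx": 0.6,"ty": 0,"tz": -0.2,"rx": 0,"ry": 0,"rz": 0},
  ],
)

```text
time: 44.8
position: [0.5697, -0.1211, 0.0119]
tool_rot: [-0.031, 0.999, 0.002, -0.006]
ft_force: [-9.1, -2.6, -1.7]
grip_width: 0.0296
```

Call:
send_rows(
  deltas=[
    {"tx": 0.3,"ty": 0,"tz": 0,"rx": 0,"ry": 0,"rz": 0},
    {"tx": 0.3,"ty": 0,"tz": 0,"rx": 0,"ry": 0,"rz": 0},
  ],
)

```text
time: 44.97
position: [0.5699, -0.1215, 0.0124]
tool_rot: [-0.031, 1.0, 0.001, -0.002]
ft_force: [-3.7, -0.7, -2.4]
grip_width: 0.0293
```

Call:
send_rows(
  deltas=[
    {"tx": 0,"ty": 0,"tz": 0,"rx": 0,"ry": 0,"rz": 0},
    {"tx": 0,"ty": 0,"tz": 0,"rx": 0,"ry": 0,"rz": 0},
    {"tx": 0,"ty": 0,"tz": 0,"rx": 0,"ry": 0,"rz": 0},
    {"tx": 0,"ty": 0,"tz": 0,"rx": 0,"ry": 0,"rz": 0},
    {"tx": 0,"ty": 0,"tz": 0,"rx": 0,"ry": 0,"rz": 0},
  ],
  claw=6.5,
)

```text
time: 45.38
position: [0.5733, -0.1225, 0.0139]
tool_rot: [-0.03, 1.0, -0.0, 0.001]
ft_force: [-0.1, -0.3, 0.8]
grip_width: 0.0551
```

Call:
send_rows(
  deltas=[
    {"tx": 0,"ty": 0,"tz": -2,"rx": 0,"ry": 0,"rz": 0},
    {"tx": 0,"ty": 0,"tz": -6,"rx": 0,"ry": 0,"rz": 0},
    {"tx": 1,"ty": 0,"tz": -9,"rx": 0,"ry": 0,"rz": 0},
    {"tx": 4,"ty": 2,"tz": -9,"rx": 0,"ry": 0,"rz": 0},
    {"tx": 6,"ty": 5,"tz": -9,"rx": 0,"ry": 0,"rz": 0},
  ],
)

```text
time: 45.8
position: [0.5112, -0.0782, 0.106]
tool_rot: [-0.029, 1.0, -0.002, 0.004]
ft_force: [-0.5, 1.2, -0.4]
grip_width: 0.0647
```

```bash
python3 -c "
from h import *
W=look('wrist','w17',['tin1'])
circ(W,.02,.055,(.53,.585,-.17,-.07))
circ(W,.044,.056,(.585,.63,-.24,-.01))
circ(W,.053,.064,(.42,.54,.04,.2))
W=look('side','s17');circ(W,.053,.064,(.42,.54,.04,.2))
go((.478,.11,.12,.062))
"
```

```text
tin1 0.79 [577. 188.] 10526 med [0.474 0.095 0.057] lo [0.447 0.078 0.005] hi [0.505 0.131 0.059]
n 185 circ [ 570.8 -117.8] 16.4 rect [ 570.7 -117.4] [16.5 29.5] 84.9 z 0.0301
n 1849 circ [595.4 -81.8] 62.6 rect [594.2 -81.8] [  9.  125.1] 3.9 z 0.0494
n 6878 circ [477.9 109.5] 33.2 rect [478.7 106. ] [65.2 57.9] 13.6 z 0.0577
n 334 circ [480.6 109.7] 33.3 rect [479.9 111.1] [61.9 63.2] 69.0 z 0.0573
t 45.95 pos [ 0.507  -0.0739  0.1039] yaw 0.063 w 0.0652 f [ 0.6 -0.3 -0.5]
t [ 1.75 18.54 -1.59] r [ 0.001 -0.002  0.001]
```

View pics/w17.png

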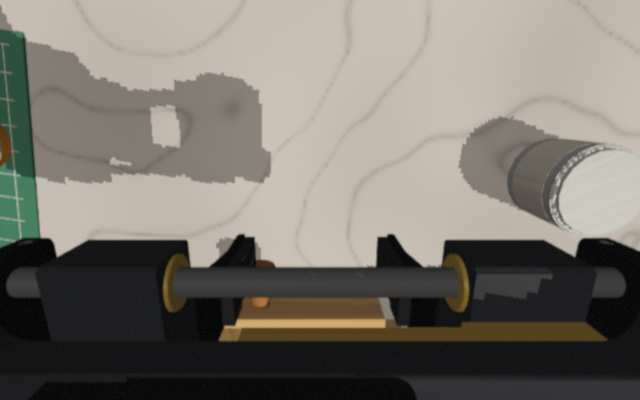

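Call:
send_rows(
  deltas=[
    {"tx": 0.4,"ty": 4,"tz": -1,"rx": 0,"ry": 0,"rz": 0},
    {"tx": 0.8,"ty": 8,"tz": -2,"rx": 0,"ry": 0,"rz": 0},
    {"tx": 1.2,"ty": 12,"tz": -2,"rx": 0,"ry": 0,"rz": 0},
    {"tx": 1.6,"ty": 16,"tz": -2,"rx": 0,"ry": 0,"rz": 0},
    {"tx": 1.8,"ty": 18.5,"tz": -2,"rx": 0,"ry": 0,"rz": 0},
  ],
  claw=8.7,
)

```text
time: 46.37
position: [0.4807, 0.1103, 0.1239]
tool_rot: [-0.031, 1.0, 0.0, 0.001]
ft_force: [-0.9, -0.1, 0.3]
grip_width: 0.0851
```

Call:
send_rows(
  deltas=[
    {"tx": 0,"ty": 0,"tz": 0,"rx": 0,"ry": 0,"rz": 0},
    {"tx": 0,"ty": 0,"tz": 0,"rx": 0,"ry": 0,"rz": 0},
    {"tx": 0,"ty": 0,"tz": 0,"rx": 0,"ry": 0,"rz": 0},
  ],
)

```text
time: 46.62
position: [0.4817, 0.1071, 0.1236]
tool_rot: [-0.031, 1.0, -0.0, 0.001]
ft_force: [0.4, -0.5, -0.0]
grip_width: 0.0865
```

```bash
python3 -c "
from h import *
W=look('wrist','w18')
circ(W,.053,.064,(.42,.54,.04,.2))
go((.4785,.110,.018,.062))
"
```

```text
n 5715 circ [477.7 110.3] 32.6 rect [477.9 110.7] [64.6 64. ] 1.6 z 0.0577
t 46.67 pos [0.4816 0.1066 0.1235] yaw 0.06 w 0.087 f [-0.1  0.4 -0.7]
t [ 0.3   0.36 10.55] r [-0.     0.001 -0.002]
```

Call:
send_rows(
  deltas=[
    {"tx": 0.4,"ty": 0.4,"tz": 3,"rx": 0,"ry": 0,"rz": 0},
    {"tx": 0.4,"ty": 0.4,"tz": 6,"rx": 0,"ry": 0,"rz": 0},
    {"tx": 0.4,"ty": 0.4,"tz": 9,"rx": 0,"ry": 0,"rz": 0},
    {"tx": 0.4,"ty": 0.4,"tz": 10.4,"rx": 0,"ry": 0,"rz": 0},
    {"tx": 0.4,"ty": 0.4,"tz": 10.4,"rx": 0,"ry": 0,"rz": 0},
  ],
)

```text
time: 47.08
position: [0.4748, 0.1097, 0.0166]
tool_rot: [-0.029, 1.0, 0.0, -0.003]
ft_force: [-0.9, 1.0, 0.3]
grip_width: 0.0872
```

Call:
send_rows(
  deltas=[
    {"tx": 0,"ty": 0,"tz": 0,"rx": 0,"ry": 0,"rz": 0},
    {"tx": 0,"ty": 0,"tz": 0,"rx": 0,"ry": 0,"rz": 0},
    {"tx": 0,"ty": 0,"tz": 0,"rx": 0,"ry": 0,"rz": 0},
    {"tx": 0,"ty": 0,"tz": 0,"rx": 0,"ry": 0,"rz": 0},
    {"tx": 0,"ty": 0,"tz": 0,"rx": 0,"ry": 0,"rz": 0},
  ],
  claw=5.5,
  squeeze=15,
)

```text
time: 47.5
position: [0.4769, 0.1111, 0.0206]
tool_rot: [-0.031, 1.0, -0.0, 0.001]
ft_force: [0.0, -2.5, 3.4]
grip_width: 0.0633
```

```bash
python3 -c "
from h import *
go((.53,-.175,.07,.062))
"
```

```text
t 47.5 pos [0.4769 0.1111 0.0206] yaw 0.061 w 0.0633 f [ 0.  -2.5  3.4]
t [ -3.56 -28.88  -4.91] r [-0.001  0.003 -0.001]
```

Call:
send_rows(
  deltas=[
    {"tx": 0,"ty": 0,"tz": -1.5,"rx": 0,"ry": 0,"rz": 0},
    {"tx": 0,"ty": -1,"tz": -4.5,"rx": 0,"ry": 0,"rz": 0},
    {"tx": 0,"ty": -4,"tz": -6,"rx": 0,"ry": 0,"rz": 0},
    {"tx": -0.4,"ty": -7.5,"tz": -6,"rx": 0,"ry": 0,"rz": 0},
    {"tx": -1,"ty": -11.5,"tz": -6,"rx": 0,"ry": 0,"rz": 0},
  ],
)

```text
time: 47.92
position: [0.4923, -0.0026, 0.0808]
tool_rot: [-0.032, 0.999, 0.0, 0.0]
ft_force: [0.1, 0.4, -3.8]
grip_width: 0.0638
```

Call:
send_rows(
  deltas=[
    {"tx": -0.3,"ty": -4,"tz": 0,"rx": 0,"ry": 0,"rz": 0},
    {"tx": -0.8,"ty": -8,"tz": 0,"rx": 0,"ry": 0,"rz": 0},
    {"tx": -1.4,"ty": -12,"tz": 0,"rx": 0,"ry": 0,"rz": 0},
    {"tx": -2,"ty": -15.5,"tz": 0,"rx": 0,"ry": 0,"rz": 0},
    {"tx": -2.8,"ty": -17.5,"tz": 0,"rx": 0,"ry": 0,"rz": 0},
  ],
)

```text
time: 48.33
position: [0.5319, -0.1801, 0.0797]
tool_rot: [-0.029, 1.0, -0.001, 0.001]
ft_force: [1.0, 0.2, -4.2]
grip_width: 0.0636
```

Call:
send_rows(
  deltas=[
    {"tx": 0,"ty": 0,"tz": 0,"rx": 0,"ry": 0,"rz": 0},
    {"tx": 0,"ty": 0,"tz": 0,"rx": 0,"ry": 0,"rz": 0},
    {"tx": 0,"ty": 0,"tz": 0,"rx": 0,"ry": 0,"rz": 0},
  ],
)

```text
time: 48.58
position: [0.53, -0.1747, 0.0791]
tool_rot: [-0.03, 1.0, 0.001, -0.001]
ft_force: [-0.2, 0.0, -4.0]
grip_width: 0.0637
```

```bash
python3 -c "
from h import *
go((.535,-.18,.0205,.062))
"
```

```text
t 48.58 pos [ 0.53   -0.1747  0.0791] yaw 0.06 w 0.0637 f [-0.2  0.  -4. ]
t [-0.48 -0.58  5.85] r [ 0.002 -0.002 -0.002]
```

Call:
send_rows(
  deltas=[
    {"tx": -0.4,"ty": -0.6,"tz": 1.5,"rx": 0,"ry": 0,"rz": 0},
    {"tx": -0.4,"ty": -0.6,"tz": 3.2,"rx": 0,"ry": 0,"rz": 0},
    {"tx": -0.4,"ty": -0.6,"tz": 4.8,"rx": 0,"ry": 0,"rz": 0},
    {"tx": -0.4,"ty": -0.6,"tz": 5.5,"rx": 0,"ry": 0,"rz": 0},
    {"tx": -0.4,"ty": -0.6,"tz": 5.5,"rx": 0,"ry": 0,"rz": 0},
  ],
)

```text
time: 49.0
position: [0.5337, -0.1791, 0.0228]
tool_rot: [-0.031, 1.0, 0.002, -0.002]
ft_force: [-0.3, 0.6, -4.1]
grip_width: 0.0638
```

Call:
send_rows(
  deltas=[
    {"tx": 0,"ty": 0,"tz": 0,"rx": 0,"ry": 0,"rz": 0},
    {"tx": 0,"ty": 0,"tz": 0.2,"rx": 0,"ry": 0,"rz": 0},
    {"tx": 0,"ty": 0,"tz": 0.2,"rx": 0,"ry": 0,"rz": 0},
  ],
)

```text
time: 49.25
position: [0.5363, -0.1815, 0.0232]
tool_rot: [-0.031, 1.0, -0.0, 0.001]
ft_force: [-0.7, 0.0, -3.7]
grip_width: 0.0637
```

```bash
python3 -c "
from h import *
go((.535,-.18,.0205,.062))
"
```

```text
t 49.25 pos [ 0.5363 -0.1815  0.0232] yaw 0.061 w 0.0637 f [-0.7  0.  -3.7]
t [0.12 0.16 0.27] r [-0.001  0.001 -0.001]
```

Call:
send_rows(
  deltas=[
    {"tx": 0,"ty": 0,"tz": 0.1,"rx": 0,"ry": 0,"rz": 0},
    {"tx": 0,"ty": 0,"tz": 0.2,"rx": 0,"ry": 0,"rz": 0},
    {"tx": 0,"ty": 0,"tz": 0.2,"rx": 0,"ry": 0,"rz": 0},
  ],
)

```text
time: 49.5
position: [0.5359, -0.1816, 0.0207]
tool_rot: [-0.03, 1.0, -0.0, 0.0]
ft_force: [0.1, -0.4, -3.7]
grip_width: 0.0638
```

Call:
send_rows(
  deltas=[
    {"tx": 0,"ty": 0,"tz": 0.1,"rx": 0,"ry": 0,"rz": 0},
    {"tx": 0,"ty": 0,"tz": 0.1,"rx": 0,"ry": 0,"rz": 0},
  ],
)

```text
time: 49.67
position: [0.5359, -0.1816, 0.0207]
tool_rot: [-0.03, 1.0, -0.0, 0.0]
ft_force: [-1.5, 1.7, 3.2]
grip_width: 0.0636
```

Down. Release and retreat.

Call:
send_rows(
  deltas=[
    {"tx": 0,"ty": 0,"tz": 0,"rx": 0,"ry": 0,"rz": 0},
    {"tx": 0,"ty": 0,"tz": 0,"rx": 0,"ry": 0,"rz": 0},
    {"tx": 0,"ty": 0,"tz": 0,"rx": 0,"ry": 0,"rz": 0},
    {"tx": 0,"ty": 0,"tz": -0.5,"rx": 0,"ry": 0,"rz": 0},
    {"tx": 0,"ty": 0,"tz": -3,"rx": 0,"ry": 0,"rz": 0},
  ],
  claw=7.8,
)

```text
time: 50.08
position: [0.5335, -0.1804, 0.0469]
tool_rot: [-0.03, 1.0, 0.002, -0.003]
ft_force: [-0.0, 0.5, -0.5]
grip_width: 0.0774
```

Call:
send_rows(
  deltas=[
    {"tx": 0,"ty": 0,"tz": -4,"rx": 0,"ry": 0,"rz": 0},
    {"tx": 0,"ty": 0,"tz": -8,"rx": 0,"ry": 0,"rz": 0},
    {"tx": 1,"ty": 3,"tz": -12,"rx": 0,"ry": 0,"rz": 0},
    {"tx": 2,"ty": 7,"tz": -13,"rx": 0,"ry": 0,"rz": 0},
    {"tx": 3,"ty": 11,"tz": -13,"rx": 0,"ry": 0,"rz": 0},
  ],
)

```text
time: 50.5
position: [0.5042, -0.0819, 0.1831]
tool_rot: [-0.029, 1.0, -0.002, 0.005]
ft_force: [0.4, 0.9, 0.2]
grip_width: 0.0778
```

Call:
send_rows(
  deltas=[
    {"tx": 1,"ty": 4,"tz": 0,"rx": 0,"ry": 0,"rz": 0},
    {"tx": 1,"ty": 8,"tz": 0,"rx": 0,"ry": 0,"rz": 0},
    {"tx": 1,"ty": 12,"tz": 0,"rx": 0,"ry": 0,"rz": 0},
    {"tx": 1,"ty": 16,"tz": 0,"rx": 0,"ry": 0,"rz": 0},
    {"tx": 1,"ty": 20,"tz": 0,"rx": 0,"ry": 0,"rz": 0},
  ],
)

```text
time: 50.92
position: [0.479, 0.12, 0.1796]
tool_rot: [-0.03, 1.0, -0.0, 0.0]
ft_force: [0.6, -1.0, -0.4]
grip_width: 0.0782
```

Call:
send_rows(
  deltas=[
    {"tx": 1,"ty": 4,"tz": -2,"rx": 0,"ry": 0,"rz": 0},
    {"tx": 3,"ty": 8,"tz": -4,"rx": 0,"ry": 0,"rz": 0},
    {"tx": 5,"ty": 12,"tz": -4,"rx": 0,"ry": 0,"rz": 0},
    {"tx": 7,"ty": 15,"tz": -4,"rx": 0,"ry": 0,"rz": 0},
    {"tx": 7,"ty": 15,"tz": -4,"rx": 0,"ry": 0,"rz": 0},
  ],
)

```text
time: 51.33
position: [0.3962, 0.2676, 0.2198]
tool_rot: [-0.033, 0.999, 0.001, -0.001]
ft_force: [0.3, -0.6, -0.2]
grip_width: 0.0779
```

```bash
python3 - <<'E'
from h import *
for n in ['top','side']:
    W=look(n,n+'20',['tin1','carton','figure','brushjar'])
    print(n);circ(W,.053,.064,(.48,.585,-.24,-.135))
    circ(W,.044,.056,(.585,.63,-.24,-.01))
    m=(W[...,2]>.044)&(W[...,2]<.055)&(W[...,0]>.585)&(W[...,0]<.612)&(W[...,1]<-.03)&(W[...,1]>-.21);print(np.polyfit(W[m][:,1],W[m][:,0],1))
    circ(W,.022,.035,(.44,.54,.34,.392)); circ(W,.022,.035,(.44,.54,.395,.445))
    circ(W,.05,.066,(.42,.53,-.46,-.385)); circ(W,.05,.066,(.42,.53,-.38,-.3))
    circ(W,.02,.055,(.53,.58,-.146,-.07))
    circ(W,.01,.3,(.6,.75,.32,.45));circ(W,.01,.09,(.58,.72,-.43,-.31));circ(W,.05,.07,(.55,.62,.01,.24))
go()
E
```

```text
tin1 0.69 [392. 237.] 699 med [ 0.534 -0.178  0.056] lo [ 0.506 -0.213  0.003] hi [ 0.565 -0.149  0.06 ]
tin1 0.64 [478. 271.] 4047 med [ 0.459 -0.383  0.002] lo [ 0.387 -0.457 -0.003] hi [ 0.562 -0.309  0.007]
carton 0.57 [269. 209.] 2166 med [0.594 0.116 0.058] lo [0.57  0.021 0.003] hi [0.624 0.211 0.063]
figure 0.59 [154. 168.] 877 med [0.686 0.373 0.073] lo [0.662 0.346 0.005] hi [0.71  0.404 0.135]
brushjar 0.85 [477. 186.] 1064 med [ 0.647 -0.37   0.083] lo [ 0.621 -0.402  0.008] hi [ 0.684 -0.344  0.188]
top
n 543 circ [ 536.3 -180.7] 32.2 rect [ 535.3 -180.8] [63.  61.6] 69.7 z 0.0565
n 391 circ [ 613.7 -117.8] 100.7 rect [ 608.7 -118.1] [ 42.4 199.7] 0.0 z 0.0485
[-0.06274924  0.5893162 ]
n 162 circ [489.6 363.4] 19.8 rect [492.4 358.6] [39.3 26.9] 32.1 z 0.0253
none 0
n 137 circ [ 476.5 -417.6] 17.7 rect [ 474.9 -418.3] [26.8 30.3] 0.4 z 0.0599
n 131 circ [ 475. -346.] 14.2 rect [ 474.5 -346. ] [26.8 26.5] 62.5 z 0.0596
n 117 circ [ 567.4 -120.6] 15.2 rect [ 567.1 -120. ] [27.2 20.4] 90.0 z 0.0401
n 864 circ [694.2 379.2] 37.6 rect [690.4 377.9] [52.6 68.3] 46.9 z 0.0738
n
[... 952 characters left out ...]
7  0.59187776]
n 208 circ [491.3 362.7] 20.8 rect [490.4 363.1] [39.3 37.8] 53.4 z 0.0264
n 236 circ [488.5 415.6] 22.0 rect [487.8 416.2] [40.6 38.3] 83.1 z 0.0265
n 50 circ [ 480.1 -420.6] 20.4 rect [ 478.2 -422.3] [32.7 29.9] 40.1 z 0.0593
n 52 circ [ 473.3 -346. ] 18.2 rect [ 474.8 -348.9] [29.7 29.8] 8.5 z 0.059
n 66 circ [ 557.2 -125. ] 28.7 rect [ 556.7 -123.5] [52.6 26.1] 20.4 z 0.0387
n 969 circ [698.  383.4] 38.1 rect [695.6 383. ] [58.  62.6] 33.1 z 0.0697
n 346 circ [ 661.4 -375. ] 36.5 rect [ 658.1 -372.5] [62.1 64.9] 68.5 z 0.0744
n 761 circ [594.4 116.4] 101.9 rect [594.  116.3] [ 35.3 202.3] 3.4 z 0.0597
t 51.83 pos [0.4012 0.2628 0.2189] yaw 0.058 w 0.0776 f [-1.   0.7 -0.5]
```

View pics/top20.png

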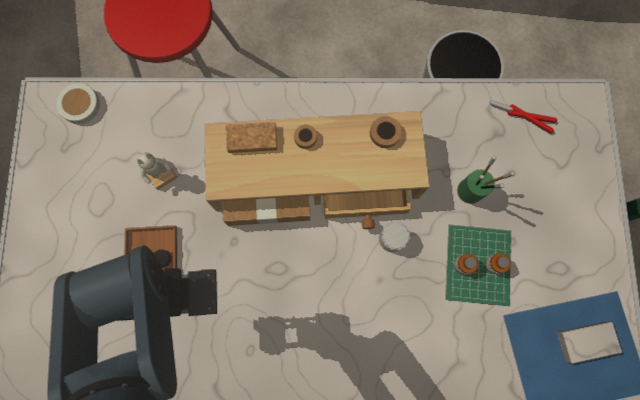

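View pics/side20.png

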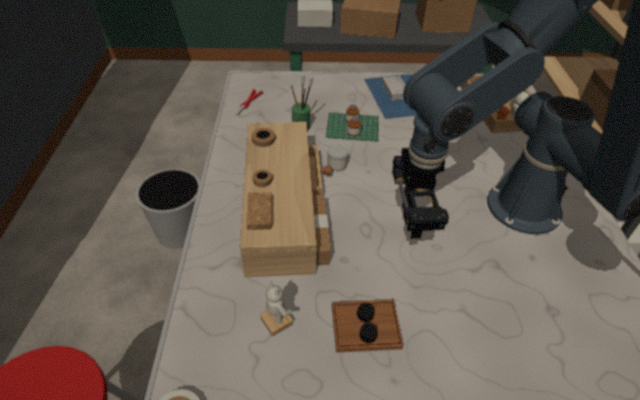

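```bash
python3 - <<'E'
from h import *
W=look('side','s21');circ(W,.053,.064,(.48,.585,-.24,-.135))
print(robot.hand_in())
E
```

```text
n 216 circ [ 542.8 -181.8] 36.2 rect [ 538.6 -180.5] [65.2 61.8] 18.0 z 0.0572
the job is handed in; nothing more can be done
None
```

The job is done and handed in at about 52 s; the interface reports no verdict.

- **Start:** only one tin was there. I stood it aside and drew the box out by its knob.
- **Pots and caps:** both pots stand upright on the cutting mat at (0.476, −0.419) and (0.475, −0.345). Both caps lie right way up, side by side and flat in the tray, at (0.488, 0.417) and (0.491, 0.363).
- **Box:** I pushed it until it stopped moving while the push force rose to about 22 N. Its front face then measured within about 2–3 mm of the computed home position.
- **Tin:** it stands upright at (0.536, −0.181), about 30 mm in front of the box and beside the knob.

The last top and side pictures showed all of this. The carton, toy figure and brush jar were where they started, within 1–2 mm. I never saw the tin knocked aside.

In the last top picture the arm covered part of the tray, so the cap at (0.488, 0.417) was checked only from the side camera. The networks gave a few wrong labels, such as calling the mat a tin. I went by the depth measurements there, and the two cameras agreed within about 4 mm.

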